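# Set up a forming die and hover the punch over it

## Task

Set up the forming die on the jeweller's bench: seat the steel die block, recess upward, flat and square in the pocket of the die holder and let go of it. Then pick up the punch, carry it high over the power strip, and finish while still holding it upright about 5 mm above the die block, its foot centred over the recess and turned to match it, so that I can check the alignment. The punch must never touch the die, and the other things on the bench must not be knocked out of place.

Things in the scene. Friction and masses are not known exactly. Their poses are not given: they have to be found in the camera images.
- die_holder: dark steel block fixed to the bench, 92 (x) x 72 (y) x 16 mm high, a screw head (1.5 mm proud) in each corner, in the middle an open-topped rectangular pocket 60 (x) x 44 (y) mm, 7 mm deep, mouth chamfered 2.5 mm. Origin: centre of the underside, on the bench; pocket centred on it, its floor 9 mm above the origin. z up. Stands right of the power strip.
- die_block: loose bright steel block, 56 (x) x 40 (y) x 20 mm high, about 0.22 kg, with an oblong recess 36 (x) x 20 (y) mm, 6 mm deep, in its top. Origin: centre of the underside; z up. Lies flat on the bench left of the power strip. Fits the pocket either way round, 2 mm to spare on each side; seated, its upper 13 mm stand out of the holder, so grip the upper half of its long sides.
- punch: loose bright steel punch standing on its foot on the bench left of the power strip, 64.5 mm tall, about 0.16 kg. From below: foot 34 (x) x 18 (y) x 7 mm, body 46 (x) x 30 (y) mm up to 18.5 mm, then a square shank 16 x 16 mm to the top. Origin: centre of the foot's underside; z up the shank. Its x is to lie along the die block's x, either way round. It can tip over if pushed.
- socket_strip: long pale power strip lying loose across the way, about 225 (along its own y, plus a cord stub) x 50 x 39 mm high, lying roughly along the world x axis between the starting places and the holder. Origin: centre of the underside. Must not be shifted.
- carton: pale blue closed cardboard box, 62 x 48 x 40 mm high, loose, a bystander beyond the holder. Origin: centre of the underside.
- black_loupe: black eyepiece loupe, 32 mm across, 22 mm high, loose, a bystander on the robot's side of the holder. Origin: centre of the underside.
- round_tin: round whitish tin, 48 mm across, 16 mm high, loose, a bystander beyond the holder. Origin: centre of the underside.
- steel_bar: round steel bar, 10 mm thick, 100 mm long (along its own y), loose, a bystander on the right of the holder. Origin: centre of the underside.
Things that resemble listed ones, but are neither listed nor needed, are in the scene too. What is shaped like the die_block but orange is not meant.

How it is judged:
By the outcome, as a careful person would: the job done as asked, in the order asked, and still so for the second after the job is handed in, while the arm keeps its last pose, push and grip.
It also fails if it takes over 67 s, if anything falls off the work surface, if the arm or the gripper's body presses on something with over 40 N, if the wrist force passes 120 N, or if a joint passes its speed limit or range.

## Robot

A 7-joint arm with a two-finger parallel gripper is mounted at the origin on a cart in front of the work surface, level with it; the furniture and walls round the work are solid. World frame = base frame: x ahead of the robot, y to its left, z up, the work surface at z = 0. Lengths are in m, angles in degrees, forces in N, time in s.
With the tool pointing down it reaches from about 0.425 to 0.875 m from the base axis. Payload 4.7 kg.
Tool frame: the origin (TCP) lies midway between the tips of the shut fingers; the grasp point (between the pads) lies 19 mm behind it (env.grip_depth is the distance from the TCP to the grasp point, in m); z points along the fingers, y is the line along which they close (so a half turn about z gives the same grasp; the last joint's range is limited). The gripper opens to 87 mm and grips with 3 to 60 N. Pads are 19 mm wide; open, the fingers measure 117 mm over their backs; the gripper's body (75 mm by 190 mm) begins 51 mm behind the grasp point.
Start: joints at [77.642, 18.392, -4.016, 83.108, 1.295, 78.541, -3.26], TCP at [0.148, -0.633, 0.223] pointing down, gripper open.
Joint ranges: [-163.93, 163.93], [-17.29, 119.83], [-79.2, 71.16], [3.27, 140.29], [-89.18, 269.18], [5.43, 117.66], [-154.24, 154.24]. Speed limits (degrees/s): [147.25, 147.25, 180, 180, 180, 180, 180].

## Interface

Orientations are given as [roll, pitch, yaw] about the fixed x, y, z axes, in that order (R = Rz(yaw) Ry(pitch) Rx(roll)).
In Python, from cell import get_obs, optics, env, nets gives the robot as it stands.
- The arm moves only by the shell command python3 -m creep 'ROWS' [FORCE]. ROWS is JSON, a list of rows, each an object of numbers: "wx", "wy", "wz": the turn, a rotation vector about the tool's x, y, z in degrees; "tx", "ty", "tz": the shift along the tool's x, y, z in mm; "gripper": the opening, from -1 (shut) to 1 (fully open). A call has 1 to 5 rows; each row is the pose to reach, as a shift and turn from the pose commanded when the call began, along the tool's axes at that moment; what a row does not reach only later rows make up. A row lasts 1/12 s, in which the tool goes at most 41.7 mm and 7.16 degrees, less where a joint would pass 70% of its speed; a pose out of reach is approached as far as the arm can. A call with a gripper value outside its range is refused whole. The fingers move at their own pace and stop on an object; FORCE is the grip in N (left out, the last holds). Time passes only in rows, so rows that repeat a pose let the fingers close. It gives the time, the measured TCP pose, the force, the opening and the grip force at its end, in the units of the state.
- get_obs(): the state, without advancing time (a new reading comes with each control period).
- optics.read_camera(name): name is "scene" or "top" or "wrist"; returns (picture, depth): 384x512x3 uint8, red, green, blue; 384x512 float32, m along the optical axis (not along the pixel's ray), 0 where there is no reading.
- optics.camera_info(name): a dict with "fovy" (degrees; the focal length in pixels is half the picture's height over the tangent of half this angle, whatever the lens; pixels are square), "cx", "cy" (the principal point, pixels), "R" (3x3) and "t" (3): a world point X has camera coordinates R X + t; the wrist camera has in their place "tool_from_camera" (4x4, takes a point from camera to tool coordinates, whose origin is the TCP and whose axes are the flange's). Camera axes: x right, y down, z forward; pixel columns grow to the right and rows downward; lengths in m; the calibration is good to about 2 mm. A picture is of the moment at which its call begins: read the wrist's pose just before it. camera_info takes no time and is no camera call.
- env.sign_off(): hands the job in; it is judged then, once.
Trained networks look in the newest picture that a camera, given by its name, has taken for a name from the list of things; names that differ only in an ending like _2 or _b are one class to them, and where a whole thing is asked for, a point or a joint stands for the part that bears it (a point fixed in the world has none). Each returns a list of dicts, best first, with "confidence" (0 to 1); they miss things now and then, are a little off and sometimes report something else, mostly with a low value. They report only what shows in the picture. A call takes as long as a camera call. They do not tell look-alikes from the thing itself.
- nets.look_for(query, camera): "point" ([x, y, z] in m, in world coordinates, good to about 4 mm: the middle of the surface that is visible of it).
- nets.place_of(query, camera): "point" ([x, y, z] in m, in world coordinates, good to about 4 mm: a listed point, or the origin of a listed thing).
The state is a dict: "time_s": time; "qpos": joint angles; "joint_velocities": joint speeds; "effort": joint torques, N m; "tool_pos": TCP position; "tool_rot": TCP orientation; "force": force on the tool from outside, world axes, zero at the start; "wrist_torque": the same for the moment, N m; "grip_width": finger opening in m; "grasp_force": force on a finger pad.
Only numpy, scipy, OpenCV 4.12 (cv2) and the standard library are available. Lean on these libraries where they do the work, as an engineer would, in place of code of your own. Each camera call takes 0.05 s, during which the arm holds its last target. There are 200 camera calls.

## Working session

There is one attempt and no reset: what is moved stays moved. The work goes in short steps, Python scripts to look and compute and a shell command to move; the robot and the scene stay as the last step left them, time stands still between calls to the robot, and variables do not carry over. Pictures are saved under pics/ and viewed, at most 10 in all, crops included, and the job is handed in when it is done.

```bash
ls; mkdir -p pics; python3 - <<'E'
from cell import get_obs,optics,env,nets
import cv2,numpy as np
o=get_obs();print({k:np.round(v,3).tolist() for k,v in o.items()})
for c in("scene","top"):
    p,d=optics.read_camera(c);cv2.imwrite(f"pics/{c}0.png",p[:,:,::-1]);np.save(f"{c}0.npy",d);np.save(f"{c}p.npy",p)
    i=optics.camera_info(c);print(c,i)
    for n in["die_holder","die_block","punch","socket_strip","carton","black_loupe","round_tin","steel_bar"]:
        print(n,[(np.round(r["point"],3).tolist(),round(r["confidence"],2)) for r in nets.place_of(n,c)][:3])
print(optics.camera_info("wrist"))
E
```

```text
pics
{'time_s': 0.0, 'qpos': [77.64, 18.44, -4.018, 83.174, 1.295, 78.541, -3.257], 'joint_velocities': [0.03, -0.013, 0.018, 0.003, 0.045, 0.011, 0.013], 'effort': [0.001, -49.129, -0.404, -31.253, -0.064, 0.044, 0.0], 'tool_pos': [0.148, -0.632, 0.221], 'tool_rot': [-179.89, 0.005, 13.175], 'force': [-0.426, -0.073, 0.154], 'wrist_torque': [-0.034, -0.039, 0.004], 'grasp_force': 0.0, 'grip_width': 0.087}
scene {'fovy': 51.56395660989045, 'cx': 254.96308867981477, 'cy': 190.78337405589676, 'R': array([[ 0.81097538, -0.58503582, -0.00721327],
       [-0.29851462, -0.40313415, -0.8650849 ],
       [ 0.50319773,  0.70371582, -0.50157362]]), 't': array([-0.32930771,  0.28092378,  0.44600726])}
die_holder [([0.473, 0.117, 0.001], 0.84)]
die_block [([0.515, 0.482, -0.004], 0.65)]
punch [([0.575, 0.392, 0.0], 0.84)]
socket_strip [([0.449, 0.248, -0.001], 0.8)]
carton [([0.708, 0.071, -0.001], 0.73), ([0.449, 0.247, 0.003], 0.61)]
black_loupe [([0.425, 0.019, -0.001], 0.81)]
round_tin [([0.605, 0.038, 0.002], 0.73)]
steel_bar [([0.569, -0.042, -0.004], 0.67)]
top {'fovy': 47.759449044992635
[... 331 characters left out ...]
0.66)]
punch [([0.575, 0.394, 0.001], 0.46)]
socket_strip [([0.451, 0.246, -0.001], 0.92)]
carton [([0.709, 0.072, -0.001], 0.9)]
black_loupe [([0.429, 0.018, 0.003], 0.54)]
round_tin [([0.608, 0.039, 0.002], 0.57)]
steel_bar [([0.574, -0.041, 0.004], 0.62)]
{'fovy': 60.51436119008224, 'cx': 255.15268263574256, 'cy': 189.75959015039453, 'tool_from_camera': array([[ 3.37198990e-04, -9.70598835e-01, -2.40702697e-01,
         6.63458072e-02],
       [ 9.99999935e-01,  3.58098464e-04, -4.30862784e-05,
         5.74438911e-04],
       [ 1.28014758e-04, -2.40702667e-01,  9.70598892e-01,
        -1.62633652e-01],
       [ 0.00000000e+00,  0.00000000e+00,  0.00000000e+00,
         1.00000000e+00]])}
```

View pics/top0.png

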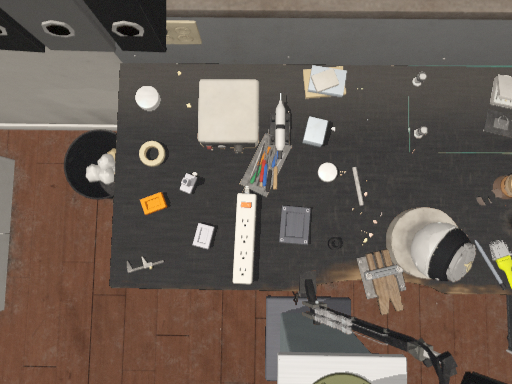

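View pics/scene0.png

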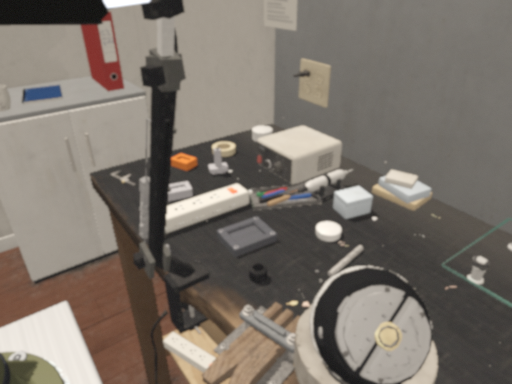

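```bash
cat > h.py <<'E'
from cell import get_obs,optics,env,nets
import cv2,numpy as np
from scipy.spatial.transform import Rotation as Ro
def cloud(c,d):
    i=optics.camera_info(c);f=192/np.tan(np.radians(i["fovy"]/2))
    v,u=np.mgrid[:384,:512]
    P=np.stack([(u-i["cx"])/f*d,(v-i["cy"])/f*d,d],-1)
    if c=="wrist":
        o=get_obs();T=i["tool_from_camera"]
        P=P@T[:3,:3].T+T[:3,3]
        W=P@Ro.from_euler("xyz",o["tool_rot"],degrees=True).as_matrix().T+o["tool_pos"]
    else: W=(P-i["t"])@i["R"]
    W[d<=0]=np.nan
    return W
E
python3 - <<'E'
from h import *
for c in("top","scene"):
    W=cloud(c,np.load(c+"0.npy")); p=np.load(c+"p.npy")
    Z=np.where(np.isnan(W[...,2]),-9,W[...,2])
    print(c)
    H={}
    m=(Z>.1)&(abs(W[...,1])<.9)&(W[...,0]>-.2)&(W[...,0]<1.2)
    for k in zip(*(np.floor(W[m]/.1).astype(int)[:,:2].T)): H[k]=H.get(k,0)+1
    for k in sorted(H):
        if H[k]>15:
            mm=m&(np.floor(np.nan_to_num(W[...,0])/.1)==k[0])&(np.floor(np.nan_to_num(W[...,1])/.1)==k[1])
            v,u=np.nonzero(mm);print(k,H[k],'z',np.round([Z[mm].min(),Z[mm].max()],2),'px',int(u.mean()),int(v.mean()),p[mm].mean(0).astype(int))
E
```

```text
top
(np.int64(2), np.int64(-2)) 234 z [0.45 0.47] px 483 378 [32 29 27]
(np.int64(2), np.int64(-1)) 1810 z [0.26 0.47] px 420 352 [57 55 53]
(np.int64(2), np.int64(0)) 963 z [0.1 0.3] px 340 320 [109 106 103]
(np.int64(3), np.int64(-3)) 427 z [0.11 0.17] px 457 269 [154 148 140]
(np.int64(3), np.int64(-2)) 559 z [0.1  0.17] px 432 267 [99 96 94]
(np.int64(4), np.int64(-3)) 801 z [0.1  0.17] px 458 243 [100  98  95]
(np.int64(4), np.int64(-2)) 1136 z [0.1  0.17] px 431 243 [157 153 148]
(np.int64(6), np.int64(3)) 4487 z [0.63 0.75] px 117 23 [51 49 48]
(np.int64(6), np.int64(4)) 3709 z [0.63 0.75] px 38 27 [69 67 64]
(np.int64(6), np.int64(5)) 67 z [0.63 0.66] px 4 46 [35 35 34]
(np.int64(7), np.int64(-1)) 1385 z [0.61 0.63] px 476 9 [120 108  97]
(np.int64(7), np.int64(0)) 1603 z [0.61 0.63] px 397 8 [119 108  96]
(np.int64(7), np.int64(1)) 1530 z [0.61 0.63] px 312 8 [119 107  95]
(np.int64(7), np.int64(2)) 1459 z [0.61 0.63] px 228 8 [117 106  94]
(np.int64(7), np.int64(3)) 482 z [0.61 0.68] px 171 8 [92 84 76]
(np.int64(8), np.int64(3)) 383 z [0.12 0.23] px 187 32 [149 137 113]
(n
[... 1591 characters left out ...]
05]
(np.int64(9), np.int64(-1)) 7579 z [0.1 0.4] px 484 89 [117 113 108]
(np.int64(9), np.int64(0)) 7007 z [0.1 0.4] px 441 71 [118 115 109]
(np.int64(9), np.int64(1)) 5301 z [0.1  0.39] px 398 65 [118 114 108]
(np.int64(9), np.int64(2)) 4097 z [0.1  0.39] px 363 59 [117 114 108]
(np.int64(9), np.int64(3)) 2819 z [0.1  0.38] px 334 50 [120 116 109]
(np.int64(9), np.int64(4)) 1909 z [0.1  0.38] px 305 39 [123 118 111]
(np.int64(9), np.int64(5)) 1993 z [0.1  0.37] px 283 46 [134 129 121]
(np.int64(9), np.int64(6)) 1651 z [0.1  0.37] px 263 43 [159 151 140]
(np.int64(9), np.int64(7)) 1406 z [0.1  0.36] px 245 39 [160 152 141]
(np.int64(9), np.int64(8)) 1166 z [0.1  0.35] px 229 37 [161 153 141]
```

```bash
python3 - <<'E'
from h import *
for c in("top","scene"):
    W=cloud(c,np.load(c+"0.npy"))
    m=(W[...,0]>-.1)&(W[...,0]<.34)&(W[...,1]<.4)&(W[...,1]>-.7)
    print(c)
    for z in np.arange(-.1,.9,.04):
        k=m&(W[...,2]>z)&(W[...,2]<=z+.04)
        if k.sum()>10: print(round(z,2),k.sum(),np.round(np.percentile(W[k],[2,50,98],axis=0)[:,:2],3).tolist())
p=np.load("scenep.npy")[:,:280];q=np.load("topp.npy")[260:,240:]
a=cv2.resize(p,None,fx=1.5,fy=1.5);b=cv2.resize(q,None,fx=1.4,fy=1.4)
im=np.zeros((576,800,3),np.uint8);im[:,:420]=a;im[:b.shape[0],420:800]=b[:,:380];cv2.imwrite("pics/lamp.png",im[:,:,::-1])
E
```

```text
top
-0.1 26 [[0.258, 0.104], [0.281, 0.107], [0.293, 0.111]]
-0.06 98 [[0.149, -0.246], [0.15, -0.015], [0.309, 0.144]]
-0.02 7457 [[0.088, -0.395], [0.15, 0.005], [0.339, 0.372]]
0.02 711 [[0.276, -0.135], [0.318, -0.091], [0.339, 0.267]]
0.06 237 [[0.246, 0.057], [0.287, 0.086], [0.303, 0.106]]
0.1 142 [[0.26, 0.057], [0.285, 0.08], [0.292, 0.089]]
0.14 196 [[0.263, 0.041], [0.28, 0.065], [0.289, 0.079]]
0.18 212 [[0.262, 0.023], [0.28, 0.047], [0.289, 0.059]]
0.22 312 [[0.26, 0.002], [0.277, 0.023], [0.288, 0.042]]
0.26 216 [[0.264, -0.015], [0.279, -0.0], [0.288, 0.014]]
0.3 264 [[0.264, -0.035], [0.277, -0.018], [0.288, -0.002]]
0.34 282 [[0.257, -0.059], [0.276, -0.035], [0.289, -0.024]]
0.38 408 [[0.248, -0.071], [0.273, -0.051], [0.289, -0.039]]
0.42 840 [[0.244, -0.14], [0.259, -0.072], [0.28, -0.052]]
0.46 135 [[0.245, -0.126], [0.25, -0.097], [0.255, -0.054]]
scene
-0.1 601 [[0.259, 0.067], [0.31, 0.082], [0.338, 0.107]]
-0.06 794 [[0.292, -0.025], [0.305, 0.068], [0.334, 0.377]]
-0.02 9018 [[0.06, -0.142], [0.135, 0.066], [0.338, 0.361]]
0.02 2502 [[0.066, -0.138], [0.305, -0.098], [0.339, 0.081]]
0.06 930 [[0.061, -0.022], [0.259, 0.061], [0.297, 0.08]]
0.1 421 [[0.259, 0.04], [0.267, 0.057], [0.289, 0.084]]
0.14 468 [[0.259, 0.022], [0.267, 0.038], [0.286, 0.067]]
0.18 572 [[0.259, 0.005], [0.266, 0.021], [0.281, 0.051]]
0.22 636 [[0.259, -0.013], [0.266, 0.002], [0.287, 0.034]]
0.26 668 [[0.264, -0.031], [0.267, -0.018], [0.286, 0.011]]
0.3 819 [[0.263, -0.047], [0.267, -0.036], [0.287, -0.01]]
0.34 1053 [[0.246, -0.076], [0.266, -0.057], [0.285, -0.032]]
0.38 1497 [[0.246, -0.076], [0.265, -0.07], [0.286, -0.049]]
0.42 2711 [[0.137, -0.331], [0.166, -0.247], [0.277, -0.076]]
```

View pics/lamp.png

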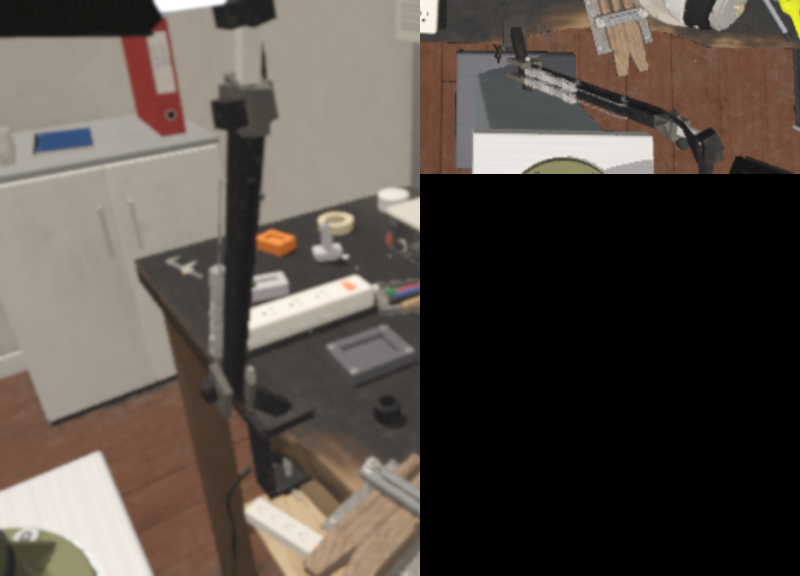

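The top view shows the die block at px (204,236), the punch at (188,183), the orange decoy at (153,203), the strip at (244,238) and the holder at (295,225). A lamp is clamped at the bench edge near (0.28, 0.08), with its elbow near (0.25, -0.1, 0.46), so the arm has to pass above it. I'll raise the tool first and work out the arm geometry from the joint readings.

```bash
python3 -m creep '[{"tz":-40},{"tz":-80},{"tz":-120},{"tz":-150},{"tz":-150}]'; python3 -c "
from h import *
o=get_obs();print(o['qpos'],o['tool_pos'],o['force'])"
```

```text
[77.64109748 18.39228655 -4.0170521  83.10696913  1.29323578 78.54225992
 -3.26062715] [ 0.14805662 -0.6329294   0.22258763] [-0.12684451  0.32925329 -0.4316119 ]validation failed for argument at $[0]...
```

```bash
python3 -m creep '[{"wx":0,"wy":0,"wz":0,"tx":0,"ty":0,"tz":-40,"gripper":1},{"wx":0,"wy":0,"wz":0,"tx":0,"ty":0,"tz":-80,"gripper":1},{"wx":0,"wy":0,"wz":0,"tx":0,"ty":0,"tz":-120,"gripper":1},{"wx":0,"wy":0,"wz":0,"tx":0,"ty":0,"tz":-150,"gripper":1},{"wx":0,"wy":0,"wz":0,"tx":0,"ty":0,"tz":-150,"gripper":1}]'; python3 -c "
from h import *
o=get_obs();print(o['qpos'],o['tool_pos'],o['force'])"
```

```text
time_s: 1.32
tool_pos: [0.1487, -0.6349, 0.3812]
tool_rot: [179.3, -0.0, 13.2]
force: [-0.3, 0.7, 0.6]
grip_width: 0.0873
grasp_force: 0.0
[77.19269915 17.06346353 -3.70771958 67.00005046  1.10449294 95.2317309
 -3.07377483] [ 0.14866843 -0.63491208  0.38120592] [-0.33886095  0.69349502  0.64794609]
```

```bash
cat >> h.py <<'E'
def rel(p,yaw=None,o=None,R0=None,Rt=None):
    o=o or get_obs()
    R=Ro.from_euler("xyz",o["tool_rot"],degrees=True)
    yaw0=o["tool_rot"][2]; R=Ro.from_euler("xyz",[180,0,yaw0],degrees=True)
    d=R.inv().apply(np.array(p)-o["tool_pos"])*1000
    w=0 if yaw is None else -((yaw-yaw0+180)%360-180)
    print("tx %.1f ty %.1f tz %.1f wz %.1f"%(*d,w))
def st():
    o=get_obs();print(round(o["time_s"],2),"pos",np.round(o["tool_pos"],4),"rot",np.round(o["tool_rot"],2),"q",np.round(o["qpos"],0),"F",np.round(o["force"],1),"w",round(o["grip_width"],4),round(o["grasp_force"],1))
E
python3 -c "
from h import *
st();rel([.40,-.54,.46],48);rel([.62,-.30,.46],80)"
```

```text
1.32 pos [ 0.1487 -0.6349  0.3812] rot [ 1.7926e+02 -3.0000e-02  1.3160e+01] q [77. 17. -4. 67.  1. 95. -3.] F [-0.3  0.7  0.6] w 0.0873 0.0
tx 266.3 ty -35.2 tz -78.8 wz -34.8
tx 535.2 ty -218.8 tz -78.8 wz -66.8
```

```bash
python3 -m creep '[{"wx":0,"wy":0,"wz":-7,"tx":40,"ty":-5,"tz":-30,"gripper":1},{"wx":0,"wy":0,"wz":-14,"tx":75,"ty":-10,"tz":-55,"gripper":1},{"wx":0,"wy":0,"wz":-21,"tx":110,"ty":-15,"tz":-75,"gripper":1},{"wx":0,"wy":0,"wz":-28,"tx":150,"ty":-20,"tz":-79,"gripper":1},{"wx":0,"wy":0,"wz":-35,"tx":190,"ty":-25,"tz":-79,"gripper":1}]'; python3 -c "
from h import *
st();rel([.50,-.46,.46],82)"
```

```text
time_s: 1.73
tool_pos: [0.323, -0.5672, 0.4546]
tool_rot: [179.7, 0.1, 48.4]
force: [0.8, -0.8, -0.7]
grip_width: 0.0872
grasp_force: 0.0
1.73 pos [ 0.323  -0.5672  0.4546] rot [1.7972e+02 1.0000e-01 4.8410e+01] q [ 66.  20. -13.  55.   5. 105.  14.] F [ 0.8 -0.8 -0.7] w 0.0872 0.0
tx 197.7 ty 61.2 tz -5.4 wz -33.6
```

```bash
python3 -m creep '[{"wx":0,"wy":0,"wz":-7,"tx":38,"ty":12,"tz":0,"gripper":1},{"wx":0,"wy":0,"wz":-14,"tx":76,"ty":24,"tz":0,"gripper":1},{"wx":0,"wy":0,"wz":-21,"tx":114,"ty":36,"tz":0,"gripper":1},{"wx":0,"wy":0,"wz":-28,"tx":152,"ty":48,"tz":0,"gripper":1},{"wx":0,"wy":0,"wz":-35,"tx":190,"ty":60,"tz":0,"gripper":1}]'; python3 -c "
from h import *
st();rel([.60,-.28,.45],117)"
```

```text
time_s: 2.15
tool_pos: [0.4947, -0.4646, 0.4516]
tool_rot: [180.0, 0.0, 83.5]
force: [0.2, -0.6, 0.6]
grip_width: 0.087
grasp_force: 0.0
2.15 pos [ 0.4947 -0.4646  0.4516] rot [1.7998e+02 2.0000e-02 8.3500e+01] q [ 53.  25. -22.  50.   9. 107.  30.] F [ 0.2 -0.6  0.6] w 0.087 0.0
tx 195.4 ty 83.7 tz 1.6 wz -33.5
```

```bash
python3 -m creep '[{"wx":0,"wy":0,"wz":-7,"tx":38,"ty":16,"tz":0,"gripper":1},{"wx":0,"wy":0,"wz":-14,"tx":76,"ty":32,"tz":0,"gripper":1},{"wx":0,"wy":0,"wz":-21,"tx":114,"ty":48,"tz":0,"gripper":1},{"wx":0,"wy":0,"wz":-28,"tx":152,"ty":64,"tz":0,"gripper":1},{"wx":0,"wy":0,"wz":-35,"tx":190,"ty":80,"tz":0,"gripper":1}]'; python3 -c "
from h import *
st();rel([.63,-.08,.45],140)"
```

```text
time_s: 2.57
tool_pos: [0.596, -0.2848, 0.4515]
tool_rot: [-180.0, 0.0, 118.5]
force: [1.1, -0.2, -0.9]
grip_width: 0.0873
grasp_force: 0.0
2.57 pos [ 0.596  -0.2848  0.4515] rot [-1.800e+02  3.000e-02  1.185e+02] q [ 42.  23. -31.  53.  12. 106.  45.] F [ 1.1 -0.2 -0.9] w 0.0873 0.0
tx 163.8 ty 127.6 tz 1.5 wz -21.5
```

```bash
python3 -m creep '[{"wx":0,"wy":0,"wz":-4,"tx":32,"ty":25,"tz":0,"gripper":1},{"wx":0,"wy":0,"wz":-8,"tx":64,"ty":50,"tz":0,"gripper":1},{"wx":0,"wy":0,"wz":-13,"tx":96,"ty":75,"tz":0,"gripper":1},{"wx":0,"wy":0,"wz":-17,"tx":130,"ty":101,"tz":0,"gripper":1},{"wx":0,"wy":0,"wz":-21,"tx":163,"ty":127,"tz":0,"gripper":1}]'; python3 -c "
from h import *
st();rel([.59,.12,.45],165)"
```

```text
time_s: 2.98
tool_pos: [0.6301, -0.0826, 0.4516]
tool_rot: [-180.0, 0.0, 139.3]
force: [1.0, 0.7, 0.3]
grip_width: 0.0873
grasp_force: 0.0
2.98 pos [ 0.6301 -0.0826  0.4516] rot [-1.7999e+02  4.0000e-02  1.3934e+02] q [ 30.  21. -38.  58.  13. 105.  47.] F [1.  0.7 0.3] w 0.0873 0.0
tx 162.4 ty 127.6 tz 1.6 wz -25.7
```

```bash
python3 -m creep '[{"wx":0,"wy":0,"wz":-5,"tx":32,"ty":25,"tz":0,"gripper":1},{"wx":0,"wy":0,"wz":-10,"tx":64,"ty":50,"tz":0,"gripper":1},{"wx":0,"wy":0,"wz":-15,"tx":96,"ty":75,"tz":0,"gripper":1},{"wx":0,"wy":0,"wz":-20,"tx":130,"ty":101,"tz":0,"gripper":1},{"wx":0,"wy":0,"wz":-26,"tx":162,"ty":127,"tz":0,"gripper":1}]'; python3 -c "
from h import *
st();rel([.47,.30,.42],185)"
```

```text
time_s: 3.4
tool_pos: [0.5899, 0.1186, 0.4516]
tool_rot: [-180.0, 0.0, 165.4]
force: [0.0, 0.5, -0.1]
grip_width: 0.0869
grasp_force: 0.0
3.4 pos [0.5899 0.1186 0.4516] rot [-1.7997e+02  5.0000e-02  1.6539e+02] q [ 20.  17. -47.  63.  13. 104.  53.] F [ 0.   0.5 -0.1] w 0.0869 0.0
tx 161.8 ty 145.3 tz 31.6 wz -19.6
```

```bash
python3 -m creep '[{"wx":0,"wy":0,"wz":-4,"tx":31,"ty":27,"tz":6,"gripper":1},{"wx":0,"wy":0,"wz":-8,"tx":62,"ty":54,"tz":12,"gripper":1},{"wx":0,"wy":0,"wz":-12,"tx":93,"ty":81,"tz":18,"gripper":1},{"wx":0,"wy":0,"wz":-16,"tx":124,"ty":108,"tz":24,"gripper":1},{"wx":0,"wy":0,"wz":-20,"tx":155,"ty":135,"tz":31,"gripper":1}]'; python3 - <<'E'
from h import *
st()
W=cloud("top",np.load("top0.npy"))
for n,c,lo,hi in(("block",(.444,.354),.012,.05),("holder",(.471,.118),.006,.05),("punchbody",(.575,.393),.008,.1),("strip",(.45,.246),.025,.08)):
    m=(np.hypot(W[...,0]-c[0],W[...,1]-c[1])<(.065 if n!="strip" else .13))&(W[...,2]>lo)&(W[...,2]<hi)
    if n=="block": m&=W[...,1]>.31
    if n=="holder": m&=W[...,1]<.20
    if n=="strip": m&=(abs(W[...,1]-c[1])<.035)
    q=W[m][:,:2].astype(np.float32);print(n,m.sum(),[np.round(v,4) for v in cv2.minAreaRect(q)],np.round(np.percentile(W[m][:,2],[5,50,95]),4),np.round(np.median(q,0),4))
E
```

```text
time_s: 3.82
tool_pos: [0.4741, 0.2885, 0.4204]
tool_rot: [-180.0, 0.1, -174.7]
force: [0.7, 0.8, -0.6]
grip_width: 0.0871
grasp_force: 0.0
3.82 pos [0.4741 0.2885 0.4204] rot [-1.7997e+02  7.0000e-02 -1.7466e+02] q [ 13.  11. -55.  74.   9.  99.  55.] F [ 0.7  0.8 -0.6] w 0.0871 0.0
block 349 [array([0.441 , 0.3519]), array([0.0401, 0.0563]), np.float64(76.0846)] [0.0127 0.019  0.0232] [0.4415 0.352 ]
holder 1019 [array([0.4711, 0.1278]), array([0.093 , 0.1011]), np.float64(79.5868)] [0.0072 0.0139 0.0189] [0.4725 0.122 ]
punchbody 226 [array([0.5876, 0.3953]), array([0.0802, 0.0422]), np.float64(5.5497)] [0.0134 0.0198 0.0658] [0.5709 0.3912]
strip 1729 [array([0.4378, 0.2477]), array([0.0483, 0.2221]), np.float64(88.1815)] [0.03   0.0338 0.0373] [0.4363 0.2477]
```

```bash
python3 -c "
from h import *
rel([.441,.352,.16],166)"
```

```text
tx 27.0 ty 66.3 tz 260.4 wz 19.3
```

```bash
python3 -m creep '[{"wx":0,"wy":0,"wz":7,"tx":14,"ty":35,"tz":10,"gripper":1},{"wx":0,"wy":0,"wz":13,"tx":27,"ty":66,"tz":30,"gripper":1},{"wx":0,"wy":0,"wz":19.3,"tx":27,"ty":66,"tz":70,"gripper":1},{"wx":0,"wy":0,"wz":19.3,"tx":27,"ty":66,"tz":110,"gripper":1},{"wx":0,"wy":0,"wz":19.3,"tx":27,"ty":66,"tz":150,"gripper":1}]'; python3 -m creep '[{"wx":0,"wy":0,"wz":0,"tx":0,"ty":0,"tz":40,"gripper":1},{"wx":0,"wy":0,"wz":0,"tx":0,"ty":0,"tz":80,"gripper":1},{"wx":0,"wy":0,"wz":0,"tx":0,"ty":0,"tz":110,"gripper":1},{"wx":0,"wy":0,"wz":0,"tx":0,"ty":0,"tz":110,"gripper":1},{"wx":0,"wy":0,"wz":0,"tx":0,"ty":0,"tz":110,"gripper":1}]'; cat >> h.py <<'E'
def wrist(name):
    p,d=optics.read_camera("wrist");cv2.imwrite(f"pics/{name}.png",p[:,:,::-1]);return p,d,cloud("wrist",d)
E
python3 - <<'E'
from h import *
st()
p,d,W=wrist("w1");np.savez("w1.npz",p=p,d=d,W=W)
m=(np.hypot(W[...,0]-.441,W[...,1]-.352)<.05)&(W[...,2]>.012)&(W[...,2]<.03)
q=W[m][:,:2].astype(np.float32);print(m.sum(),cv2.minAreaRect(q),np.percentile(W[m][:,2],[5,50,95]))
b=(np.hypot(W[...,0]-.441,W[...,1]-.352)<.07)&(W[...,2]<.008);print(np.median(W[b][:,2]))
E
```

```text
time_s: 4.23
tool_pos: [0.442, 0.3512, 0.2692]
tool_rot: [180.0, 0.1, 166.0]
force: [1.2, 0.1, 0.4]
grip_width: 0.087
grasp_force: 0.0
time_s: 4.65
tool_pos: [0.442, 0.3497, 0.1597]
tool_rot: [-179.9, -0.1, 165.9]
force: [-0.4, 0.1, 0.9]
grip_width: 0.0871
grasp_force: 0.0
4.65 pos [0.442  0.3497 0.1597] rot [-1.7990e+02 -1.2000e-01  1.6587e+02] q [  4.  17. -53.  99.  14.  71.  24.] F [-0.4  0.1  0.9] w 0.0871 0.0
2555 ((0.4434784948825836, 0.352659672498703), (0.0400296188890934, 0.05650608614087105), 76.16838836669922) [0.01573492 0.0219698  0.02344241]
0.002444656882574836
```

View pics/w1.png

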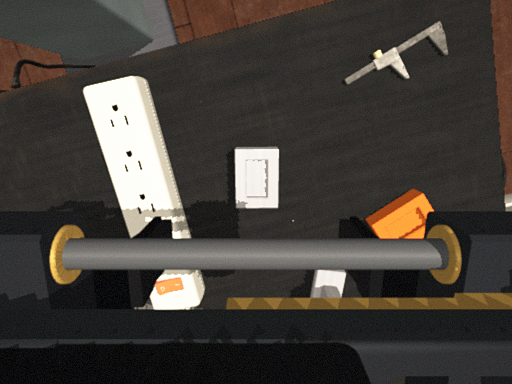

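The wrist picture shows the die block at px (257,178), recess up and square to the tool, with the orange decoy at (400,215). I'll descend in two steps and grip.

```bash
python3 -c "
from h import *
rel([.443,.3525,.010],166.2)"
```

```text
tx 0.5 ty 1.5 tz 151.7 wz -0.3
```

```bash
python3 -m creep '[{"wx":0,"wy":0,"wz":0,"tx":0.5,"ty":1.5,"tz":40,"gripper":1},{"wx":0,"wy":0,"wz":0,"tx":0.5,"ty":1.5,"tz":75,"gripper":1},{"wx":0,"wy":0,"wz":0,"tx":0.5,"ty":1.5,"tz":105,"gripper":1},{"wx":0,"wy":0,"wz":0,"tx":0.5,"ty":1.5,"tz":128,"gripper":1},{"wx":0,"wy":0,"wz":0,"tx":0.5,"ty":1.5,"tz":136,"gripper":1}]';python3 -m creep '[{"wx":0,"wy":0,"wz":0,"tx":0,"ty":0,"tz":0,"gripper":1},{"wx":0,"wy":0,"wz":0,"tx":0,"ty":0,"tz":0,"gripper":1}]'; python3 - <<'E'
from h import *
st()
p,d,W=wrist("w2");st()
m=(np.hypot(W[...,0]-.441,W[...,1]-.352)<.05)&(W[...,2]>.012)&(W[...,2]<.03)
q=W[m][:,:2].astype(np.float32);print(m.sum(),cv2.minAreaRect(q))
E
```

```text
time_s: 5.12
tool_pos: [0.4429, 0.3517, 0.0237]
tool_rot: [-180.0, -0.0, 165.8]
force: [0.2, -1.0, -0.5]
grip_width: 0.0869
grasp_force: 0.0
time_s: 5.28
tool_pos: [0.444, 0.3533, 0.0267]
tool_rot: [179.8, 0.1, 165.9]
force: [0.1, 0.3, 0.2]
grip_width: 0.0871
grasp_force: 0.0
5.28 pos [0.444  0.3533 0.0267] rot [1.7984e+02 1.2000e-01 1.6585e+02] q [ -1.  26. -48. 106.  23.  58.  17.] F [0.1 0.3 0.2] w 0.0871 0.0
5.33 pos [0.4442 0.3535 0.0271] rot [1.7982e+02 1.6000e-01 1.6585e+02] q [ -1.  26. -48. 106.  23.  58.  17.] F [ 0.  -0.1 -0.2] w 0.0871 0.0
5141 ((0.43782487511634827, 0.35436853766441345), (0.0722244530916214, 0.07467754185199738), 27.08576202392578)
```

```bash
python3 -m creep '[{"wx":0,"wy":0,"wz":0,"tx":1,"ty":-1,"tz":8,"gripper":1},{"wx":0,"wy":0,"wz":0,"tx":1,"ty":-1,"tz":16,"gripper":1},{"wx":0,"wy":0,"wz":0,"tx":1,"ty":-1,"tz":16.5,"gripper":1},{"wx":0,"wy":0,"wz":0,"tx":1,"ty":-1,"tz":16.5,"gripper":0.2},{"wx":0,"wy":0,"wz":0,"tx":1,"ty":-1,"tz":16.5,"gripper":0}]' 25;python3 -m creep '[{"wx":0,"wy":0,"wz":0,"tx":0,"ty":0,"tz":0,"gripper":-0.3},{"wx":0,"wy":0,"wz":0,"tx":0,"ty":0,"tz":0,"gripper":-1},{"wx":0,"wy":0,"wz":0,"tx":0,"ty":0,"tz":0,"gripper":-1},{"wx":0,"wy":0,"wz":0,"tx":0,"ty":0,"tz":0,"gripper":-1}]' 30; python3 -c "
from h import *
st()"
```

```text
time_s: 5.75
tool_pos: [0.4413, 0.3512, 0.0079]
tool_rot: [-180.0, -0.0, 165.9]
force: [-1.0, 0.8, 0.8]
grip_width: 0.0799
grasp_force: 0.0
time_s: 6.08
tool_pos: [0.4414, 0.3512, 0.008]
tool_rot: [180.0, 0.0, 165.9]
force: [-0.2, -0.1, -0.3]
grip_width: 0.0551
grasp_force: 0.0
6.08 pos [0.4414 0.3512 0.008 ] rot [1.8000e+02 1.0000e-02 1.6586e+02] q [ -1.  28. -48. 107.  24.  56.  16.] F [-0.2 -0.1 -0.3] w 0.0551 0.0
```

```bash
python3 -m creep '[{"wx":0,"wy":0,"wz":0,"tx":-1,"ty":0,"tz":-2,"gripper":-0.1},{"wx":0,"wy":0,"wz":0,"tx":-1,"ty":0,"tz":-2,"gripper":-1},{"wx":0,"wy":0,"wz":0,"tx":-1,"ty":0,"tz":-2,"gripper":-1},{"wx":0,"wy":0,"wz":0,"tx":-1,"ty":0,"tz":-2,"gripper":-1},{"wx":0,"wy":0,"wz":0,"tx":-1,"ty":0,"tz":-2,"gripper":-1}]' 30;python3 -m creep '[{"wx":0,"wy":0,"wz":0,"tx":0,"ty":0,"tz":0,"gripper":-1},{"wx":0,"wy":0,"wz":0,"tx":0,"ty":0,"tz":0,"gripper":-1},{"wx":0,"wy":0,"wz":0,"tx":0,"ty":0,"tz":0,"gripper":-1}]' 30; python3 -c "
from h import *
st()"
```

```text
time_s: 6.5
tool_pos: [0.4426, 0.351, 0.0102]
tool_rot: [180.0, 0.0, 165.9]
force: [-0.4, -0.2, 4.0]
grip_width: 0.0392
grasp_force: 30.0
time_s: 6.75
tool_pos: [0.4426, 0.351, 0.0102]
tool_rot: [180.0, 0.0, 165.9]
force: [-0.8, -1.2, 4.1]
grip_width: 0.0394
grasp_force: 30.0
6.75 pos [0.4426 0.351  0.0102] rot [1.7999e+02 3.0000e-02 1.6586e+02] q [ -1.  28. -48. 106.  24.  57.  17.] F [-0.8 -1.2  4.1] w 0.0394 30.0
```

```bash
python3 -m creep '[{"wx":0,"wy":0,"wz":0,"tx":0,"ty":0,"tz":-10,"gripper":-1},{"wx":0,"wy":0,"wz":0,"tx":0,"ty":0,"tz":-30,"gripper":-1},{"wx":0,"wy":0,"wz":0,"tx":0,"ty":0,"tz":-65,"gripper":-1},{"wx":0,"wy":0,"wz":0,"tx":0,"ty":0,"tz":-105,"gripper":-1},{"wx":0,"wy":0,"wz":0,"tx":0,"ty":0,"tz":-130,"gripper":-1}]' 30;python3 - <<'E'
from h import *
st()
W=cloud("top",np.load("top0.npy"))
m=(abs(W[...,0]-.471)<.06)&(abs(W[...,1]-.119)<.06)&(W[...,2]>.006)&(W[...,2]<.03)
k=cv2.connectedComponentsWithStats(m.astype(np.uint8));l=1+np.argmax(k[2][1:,4]);q=W[k[1]==l][:,:2].astype(np.float32)
print(cv2.minAreaRect(q));rel([.545,.12,.15],182)
E
```

```text
time_s: 7.17
tool_pos: [0.442, 0.3519, 0.1429]
tool_rot: [179.9, 0.0, 165.9]
force: [1.0, 1.2, -2.4]
grip_width: 0.0396
grasp_force: 30.0
7.17 pos [0.442  0.3519 0.1429] rot [1.7990e+02 4.0000e-02 1.6592e+02] q [  4.  18. -53. 100.  15.  69.  23.] F [ 1.   1.2 -2.4] w 0.0396 30.0
((0.4719465374946594, 0.11999659240245819), (0.07542601972818375, 0.09225400537252426), 86.01534271240234)
tx -156.3 ty -199.9 tz -7.1 wz -16.1
```

```bash
python3 -m creep '[{"wx":0,"wy":0,"wz":-2,"tx":-23,"ty":-30,"tz":-7,"gripper":-1},{"wx":0,"wy":0,"wz":-4,"tx":-46,"ty":-60,"tz":-7,"gripper":-1},{"wx":0,"wy":0,"wz":-6,"tx":-69,"ty":-90,"tz":-7,"gripper":-1},{"wx":0,"wy":0,"wz":-8,"tx":-92,"ty":-120,"tz":-7,"gripper":-1},{"wx":0,"wy":0,"wz":-10,"tx":-115,"ty":-150,"tz":-7,"gripper":-1}]' 30;python3 -m creep '[{"wx":0,"wy":0,"wz":0,"tx":-20,"ty":-25,"tz":0,"gripper":-1},{"wx":0,"wy":0,"wz":0,"tx":-35,"ty":-43,"tz":0,"gripper":-1},{"wx":0,"wy":0,"wz":0,"tx":-39,"ty":-50,"tz":0,"gripper":-1},{"wx":0,"wy":0,"wz":0,"tx":-39,"ty":-50,"tz":0,"gripper":-1},{"wx":0,"wy":0,"wz":0,"tx":-39,"ty":-50,"tz":0,"gripper":-1}]' 30;python3 - <<'E'
from h import *
st()
p,d,W=wrist("w3");np.savez("w3.npz",p=p,d=d,W=W);st()
m=(abs(W[...,0]-.471)<.06)&(abs(W[...,1]-.119)<.06)&(W[...,2]>.012)&(W[...,2]<.03)
k=cv2.connectedComponentsWithStats(m.astype(np.uint8));l=1+np.argmax(k[2][1:,4]);q=W[k[1]==l][:,:2].astype(np.float32)
print(m.sum(),cv2.minAreaRect(q),np.median(W[m][:,2]))
E
```

```text
time_s: 7.58
tool_pos: [0.5167, 0.1757, 0.1467]
tool_rot: [-180.0, -0.1, 176.0]
force: [0.7, -0.3, -2.8]
grip_width: 0.0397
grasp_force: 30.0
time_s: 8.0
tool_pos: [0.5514, 0.1257, 0.1465]
tool_rot: [179.9, -0.1, 175.9]
force: [-0.4, 2.0, -2.0]
grip_width: 0.0394
grasp_force: 30.0
8.0 pos [0.5514 0.1257 0.1465] rot [ 1.7994e+02 -1.1000e-01  1.7589e+02] q [ 26.  17. -49. 100.  13.  70.  60.] F [-0.4  2.  -2. ] w 0.0394 30.0
8.05 pos [0.5511 0.1268 0.1467] rot [ 1.7994e+02 -9.0000e-02  1.7600e+02] q [ 26.  17. -49. 100.  13.  70.  60.] F [-0.   0.6 -2.9] w 0.0395 30.0
5878 ((0.4719109833240509, 0.12126526236534119), (0.07212987542152405, 0.09209351241588593), 85.99420166015625) 0.016462919977783846
```

View pics/w3.png

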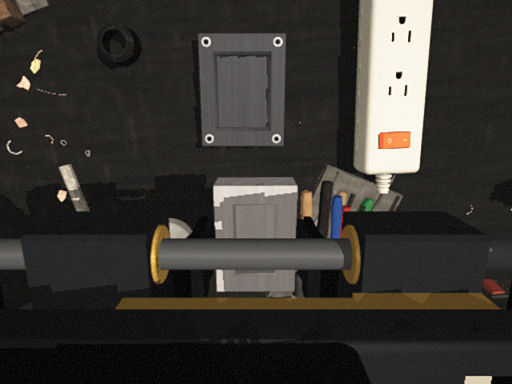

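```bash
python3 - <<'E'
from h import *
w=np.load("w3.npz");d=w["d"];p=w["p"]
i=optics.camera_info("wrist");f=192/np.tan(np.radians(i["fovy"]/2));v,u=np.mgrid[:384,:512]
T=i["tool_from_camera"];P=np.stack([(u-i["cx"])/f*d,(v-i["cy"])/f*d,d],-1)@T[:3,:3].T+T[:3,3]
m=(v>170)&(v<300)&(u>200)&(u<310)&(d>0)&(abs(P[...,2]+.01)<.006)
k=cv2.connectedComponentsWithStats(m.astype(np.uint8));l=1+np.argmax(k[2][1:,4]);m=k[1]==l
print(m.sum(),np.round(np.percentile(P[m],[0,1,50,99,100],axis=0),4))
for r in (182,186,190,195,200,205):
    c=np.nonzero(m[r])[0]; print(r,c.min(),c.max(),np.round(P[r,c.min()],4),np.round(P[r,c.max()],4)) if len(c) else 0
for c in (220,240,255,270,290):
    r=np.nonzero(m[:,c])[0];print(c,r.min(),np.round(P[r.min(),c],4),r.max(),np.round(P[r.max(),c],4))
A=P[m&(v<215)];s=np.linalg.lstsq(np.c_[A[:,:2],np.ones(len(A))],A[:,2],rcond=None)[0];print("tilt deg x,y",np.degrees(s[:2]))
E
```

```text
4355 [[-0.0001 -0.0274 -0.016 ]
 [ 0.0006 -0.0246 -0.0145]
 [ 0.0159  0.0002 -0.0099]
 [ 0.0289  0.0244 -0.004 ]
 [ 0.0291  0.027  -0.004 ]]
182 236 294 [ 0.0289 -0.0097 -0.0041] [ 0.0289  0.0189 -0.0042]
186 214 297 [ 0.0284 -0.0197 -0.0108] [ 0.0283  0.0197 -0.0102]
190 214 297 [ 0.0263 -0.0199 -0.0101] [ 0.0263  0.0198 -0.0101]
195 214 296 [ 0.0242 -0.0198 -0.0114] [ 0.0239  0.0193 -0.0104]
200 214 296 [ 0.0216 -0.0199 -0.0109] [ 0.0216  0.0193 -0.011 ]
205 214 296 [ 0.019  -0.02   -0.0107] [ 0.0191  0.0194 -0.0108]
220 183 [ 0.0287 -0.0174 -0.0055] 237 [ 0.0026 -0.0176 -0.0107]
240 183 [ 0.0287 -0.0076 -0.0056] 237 [ 0.0001 -0.008  -0.0046]
255 183 [ 0.0289 -0.0003 -0.0066] 236 [ 0.0005 -0.0003 -0.0042]
270 182 [ 0.029   0.0071 -0.0046] 237 [ 0.0004  0.0074 -0.0053]
290 183 [ 0.0289  0.0167 -0.0065] 237 [ 0.0025  0.017  -0.0106]
tilt deg x,y [-7.10534543e+00  3.43437736e-03]
```

```bash
python3 -c "
from h import *
st();rel([.4726,.1213,.06],176)"
```

```text
8.05 pos [0.5511 0.1268 0.1467] rot [ 1.7994e+02 -9.0000e-02  1.7600e+02] q [ 26.  17. -49. 100.  13.  70.  60.] F [-0.   0.6 -2.9] w 0.0395 30.0
tx 77.9 ty -11.0 tz 86.7 wz -0.0
```

```bash
python3 -m creep '[{"wx":0,"wy":0,"wz":0,"tx":25,"ty":-4,"tz":5,"gripper":-1},{"wx":0,"wy":0,"wz":0,"tx":55,"ty":-8,"tz":20,"gripper":-1},{"wx":0,"wy":0,"wz":0,"tx":73,"ty":-10,"tz":45,"gripper":-1},{"wx":0,"wy":0,"wz":0,"tx":78,"ty":-11,"tz":75,"gripper":-1},{"wx":0,"wy":0,"wz":0,"tx":78,"ty":-11,"tz":87,"gripper":-1}]' 30;python3 -m creep '[{"wx":0,"wy":0,"wz":0,"tx":0,"ty":0,"tz":0,"gripper":-1},{"wx":0,"wy":0,"wz":0,"tx":0,"ty":0,"tz":0,"gripper":-1},{"wx":0,"wy":0,"wz":0,"tx":0,"ty":0,"tz":0,"gripper":-1},{"wx":0,"wy":0,"wz":0,"tx":0,"ty":0,"tz":0,"gripper":-1},{"wx":0,"wy":0,"wz":0,"tx":0,"ty":0,"tz":0,"gripper":-1}]' 30;python3 - <<'E'
from h import *
st()
rel([.4726,.1213,.024],176)
E
```

```text
time_s: 8.47
tool_pos: [0.469, 0.1203, 0.057]
tool_rot: [-179.8, -0.3, 176.1]
force: [-0.8, -0.7, -3.4]
grip_width: 0.0398
grasp_force: 30.0
time_s: 8.88
tool_pos: [0.4753, 0.1199, 0.0611]
tool_rot: [180.0, 0.1, 175.9]
force: [0.5, 0.2, -1.1]
grip_width: 0.0395
grasp_force: 30.0
8.88 pos [0.4753 0.1199 0.0611] rot [1.7996e+02 1.3000e-01 1.7587e+02] q [ 29.  13. -50. 115.  11.  58.  59.] F [ 0.5  0.2 -1.1] w 0.0395 30.0
tx 2.8 ty 1.2 tz 37.1 wz -0.1
```

```bash
python3 -m creep '[{"wx":0,"wy":0,"wz":0,"tx":2.8,"ty":1.2,"tz":10,"gripper":-1},{"wx":0,"wy":0,"wz":0,"tx":2.8,"ty":1.2,"tz":22,"gripper":-1},{"wx":0,"wy":0,"wz":0,"tx":2.8,"ty":1.2,"tz":26,"gripper":-1},{"wx":0,"wy":0,"wz":0,"tx":2.8,"ty":1.2,"tz":26,"gripper":-1},{"wx":0,"wy":0,"wz":0,"tx":2.8,"ty":1.2,"tz":26,"gripper":-1}]' 30;python3 -m creep '[{"wx":0,"wy":0,"wz":0,"tx":0,"ty":0,"tz":0,"gripper":-1},{"wx":0,"wy":0,"wz":0,"tx":0,"ty":0,"tz":0,"gripper":-1},{"wx":0,"wy":0,"wz":0,"tx":0,"ty":0,"tz":0,"gripper":-1},{"wx":0,"wy":0,"wz":0,"tx":0,"ty":0,"tz":0,"gripper":-1},{"wx":0,"wy":0,"wz":0,"tx":0,"ty":0,"tz":0,"gripper":-1}]' 30;python3 - <<'E'
from h import *
st()
p,d,W=wrist("w4");st()
np.savez("w4.npz",p=p,d=d,W=W)
m=(abs(W[...,0]-.471)<.07)&(abs(W[...,1]-.119)<.06)&(W[...,2]>.011)&(W[...,2]<.021)
k=cv2.connectedComponentsWithStats(m.astype(np.uint8));l=1+np.argmax(k[2][1:,4]);q=W[k[1]==l]
print(np.percentile(q,[0.5,50,99.5],axis=0))
rel([.4726,.1213,.020],176)
E
```

```text
time_s: 9.3
tool_pos: [0.4705, 0.1208, 0.0331]
tool_rot: [180.0, -0.1, 175.9]
force: [-1.0, -0.0, -2.7]
grip_width: 0.0395
grasp_force: 30.0
time_s: 9.72
tool_pos: [0.4713, 0.1207, 0.0341]
tool_rot: [-180.0, 0.0, 175.9]
force: [-0.2, 0.5, -1.6]
grip_width: 0.0397
grasp_force: 30.0
9.72 pos [0.4713 0.1207 0.0341] rot [-1.7999e+02  3.0000e-02  1.7586e+02] q [ 27.  15. -49. 116.  14.  55.  57.] F [-0.2  0.5 -1.6] w 0.0397 30.0
9.77 pos [0.4713 0.1207 0.034 ] rot [-1.7999e+02  2.0000e-02  1.7587e+02] q [ 27.  15. -49. 116.  14.  55.  57.] F [-0.4 -0.8 -3.3] w 0.0395 30.0
[[0.42452451 0.08533395 0.01241649]
 [0.43813557 0.1226083  0.01636733]
 [0.47087198 0.15826855 0.01835635]]
tx -1.3 ty 0.7 tz 14.0 wz -0.1
```

View pics/w4.png

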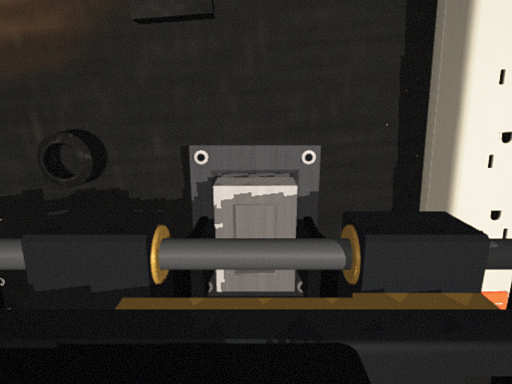

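The holder's screws sit at px (201,157) and (309,157), symmetric about the block at columns 214–297. So y is centred, and I'll shift x by about 1.5 mm and descend.

```bash
python3 -m creep '[{"wx":0,"wy":0,"wz":0,"tx":-1.5,"ty":0.5,"tz":2,"gripper":-1},{"wx":0,"wy":0,"wz":0,"tx":-1.5,"ty":0.5,"tz":5,"gripper":-1},{"wx":0,"wy":0,"wz":0,"tx":-1.5,"ty":0.5,"tz":8,"gripper":-1},{"wx":0,"wy":0,"wz":0,"tx":-1.5,"ty":0.5,"tz":10,"gripper":-1},{"wx":0,"wy":0,"wz":0,"tx":-1.5,"ty":0.5,"tz":10,"gripper":-1}]' 30;python3 -c "
from h import *
st()"; python3 -m creep '[{"wx":0,"wy":0,"wz":0,"tx":0,"ty":0,"tz":1,"gripper":-1},{"wx":0,"wy":0,"wz":0,"tx":0,"ty":0,"tz":2,"gripper":-1},{"wx":0,"wy":0,"wz":0,"tx":0,"ty":0,"tz":3,"gripper":-1},{"wx":0,"wy":0,"wz":0,"tx":0,"ty":0,"tz":3,"gripper":-1}]' 30;python3 -c "
from h import *
st()"
```

```text
time_s: 10.18
tool_pos: [0.4721, 0.1211, 0.0232]
tool_rot: [-180.0, -0.1, 175.9]
force: [-0.8, 0.0, -2.1]
grip_width: 0.0395
grasp_force: 30.0
10.18 pos [0.4721 0.1211 0.0232] rot [-1.7999e+02 -8.0000e-02  1.7588e+02] q [ 27.  16. -48. 116.  15.  54.  56.] F [-0.8  0.  -2.1] w 0.0395 30.0
time_s: 10.52
tool_pos: [0.4726, 0.1211, 0.0207]
tool_rot: [-180.0, -0.0, 175.9]
force: [-0.1, 0.7, -3.2]
grip_width: 0.0398
grasp_force: 30.0
10.52 pos [0.4726 0.1211 0.0207] rot [-1.7999e+02 -1.0000e-02  1.7587e+02] q [ 27.  16. -48. 117.  15.  53.  56.] F [-0.1  0.7 -3.2] w 0.0398 30.0
```

```bash
python3 -m creep '[{"wx":0,"wy":0,"wz":0,"tx":0,"ty":0,"tz":0.7,"gripper":-1},{"wx":0,"wy":0,"wz":0,"tx":0,"ty":0,"tz":1.4,"gripper":-1},{"wx":0,"wy":0,"wz":0,"tx":0,"ty":0,"tz":1.4,"gripper":-1}]' 30;python3 -c "
from h import *
st()"
```

```text
time_s: 10.77
tool_pos: [0.4726, 0.1211, 0.0194]
tool_rot: [-180.0, -0.0, 175.9]
force: [-0.7, 0.4, -3.0]
grip_width: 0.0399
grasp_force: 30.0
10.77 pos [0.4726 0.1211 0.0194] rot [-1.7999e+02 -1.0000e-02  1.7587e+02] q [ 27.  17. -48. 117.  15.  53.  56.] F [-0.7  0.4 -3. ] w 0.0399 30.0
```

Another 0.8 mm, then open just enough to release it. The strip and pens are clear of the fingers.

```bash
python3 -m creep '[{"wx":0,"wy":0,"wz":0,"tx":0,"ty":0,"tz":0.4,"gripper":-1},{"wx":0,"wy":0,"wz":0,"tx":0,"ty":0,"tz":0.8,"gripper":-1},{"wx":0,"wy":0,"wz":0,"tx":0,"ty":0,"tz":0.8,"gripper":-1}]' 30; python3 -m creep '[{"wx":0,"wy":0,"wz":0,"tx":0,"ty":0,"tz":0,"gripper":0.1},{"wx":0,"wy":0,"wz":0,"tx":0,"ty":0,"tz":0,"gripper":0.3},{"wx":0,"wy":0,"wz":0,"tx":0,"ty":0,"tz":0,"gripper":0.3},{"wx":0,"wy":0,"wz":0,"tx":0,"ty":0,"tz":0,"gripper":0.3},{"wx":0,"wy":0,"wz":0,"tx":0,"ty":0,"tz":0,"gripper":0.3}]' 10;python3 - <<'E'
from h import *
st()
p,d,W=wrist("w5");np.savez("w5.npz",p=p,d=d,W=W)
E
```

```text
time_s: 11.02
tool_pos: [0.4727, 0.1211, 0.0191]
tool_rot: [-180.0, -0.0, 175.9]
force: [-3.0, -0.5, 5.2]
grip_width: 0.0395
grasp_force: 30.0
time_s: 11.43
tool_pos: [0.4728, 0.1212, 0.0186]
tool_rot: [180.0, 0.0, 175.9]
force: [0.2, 0.4, -0.5]
grip_width: 0.0555
grasp_force: 0.0
11.43 pos [0.4728 0.1212 0.0186] rot [1.7999e+02 1.0000e-02 1.7587e+02] q [ 26.  17. -48. 117.  16.  53.  56.] F [ 0.2  0.4 -0.5] w 0.0555 0.0
```

```bash
python3 -m creep '[{"wx":0,"wy":0,"wz":0,"tx":0,"ty":0,"tz":-15,"gripper":0.3},{"wx":0,"wy":0,"wz":0,"tx":0,"ty":0,"tz":-45,"gripper":0.5},{"wx":0,"wy":0,"wz":0,"tx":0,"ty":0,"tz":-85,"gripper":1},{"wx":0,"wy":0,"wz":0,"tx":-30,"ty":0,"tz":-112,"gripper":1},{"wx":0,"wy":0,"wz":0,"tx":-55,"ty":0,"tz":-138,"gripper":1}]'; python3 -m creep '[{"wx":0,"wy":0,"wz":0,"tx":-20,"ty":0,"tz":0,"gripper":1},{"wx":0,"wy":0,"wz":0,"tx":-25,"ty":0,"tz":0,"gripper":1},{"wx":0,"wy":0,"wz":0,"tx":-25,"ty":0,"tz":0,"gripper":1},{"wx":0,"wy":0,"wz":0,"tx":-25,"ty":0,"tz":0,"gripper":1},{"wx":0,"wy":0,"wz":0,"tx":-25,"ty":0,"tz":0,"gripper":1}]'; python3 - <<'E'
from h import *
st()
p,d,W=wrist("w6");np.savez("w6.npz",p=p,d=d,W=W);st()
def comp(lo,hi):
    m=(abs(W[...,0]-.471)<.06)&(abs(W[...,1]-.119)<.06)&(W[...,2]>lo)&(W[...,2]<hi)
    k=cv2.connectedComponentsWithStats(m.astype(np.uint8));l=1+np.argmax(k[2][1:,4]);m=k[1]==l;q=W[m][:,:2].astype(np.float32)
    print(m.sum(),cv2.minAreaRect(q),np.median(W[m][:,2]));return m
comp(.012,.05)
m=comp(.026,.05)
m2=m;A=W[m2&(abs(W[...,2]-np.median(W[m2][:,2]))<.0025)];s=np.linalg.lstsq(np.c_[A[:,:2],np.ones(len(A))],A[:,2],rcond=None)[0];print("tilt",np.degrees(s[:2]),len(A))
r=(abs(W[...,0]-.471)<.03)&(abs(W[...,1]-.121)<.022)&(W[...,2]>.021)&(W[...,2]<.026)
k=cv2.connectedComponentsWithStats(r.astype(np.uint8));l=1+np.argmax(k[2][1:,4]);print("recess",cv2.minAreaRect(W[k[1]==l][:,:2].astype(np.float32)))
cv2.imwrite("pics/w6c.png",cv2.resize(p[0:215,130:390],None,fx=2.5,fy=2.5)[:,:,::-1])
E
```

```text
time_s: 11.9
tool_pos: [0.5287, 0.1169, 0.1596]
tool_rot: [-179.9, 0.2, 175.9]
force: [0.9, 0.4, 0.3]
grip_width: 0.0753
grasp_force: 0.0
time_s: 12.32
tool_pos: [0.5505, 0.1158, 0.1554]
tool_rot: [-180.0, -0.2, 175.9]
force: [-0.2, -0.4, 0.9]
grip_width: 0.087
grasp_force: 0.0
12.32 pos [0.5505 0.1158 0.1554] rot [-1.7996e+02 -1.6000e-01  1.7595e+02] q [ 28.  16. -49.  99.  13.  71.  61.] F [-0.2 -0.4  0.9] w 0.087 0.0
12.37 pos [0.5508 0.1157 0.1557] rot [-1.7995e+02 -1.3000e-01  1.7594e+02] q [ 28.  16. -49.  99.  13.  71.  61.] F [-0.4 -0.1 -0.1] w 0.0868 0.0
8667 ((0.4724670648574829, 0.12021773308515549), (0.07223648577928543, 0.09166926145553589), 85.90643310546875) 0.017213466762438262
2223 ((0.47217923402786255, 0.12108573317527771), (0.040000420063734055, 0.05521296337246895), 86.10848999023438) 0.0295832091139617
tilt [0.03105303 0.1464751 ] 2215
recess ((0.47200900316238403, 0.12130072712898254), (0.019918400794267654, 0.0356004573404789), 85.49641418457031)
```

View pics/w6c.png

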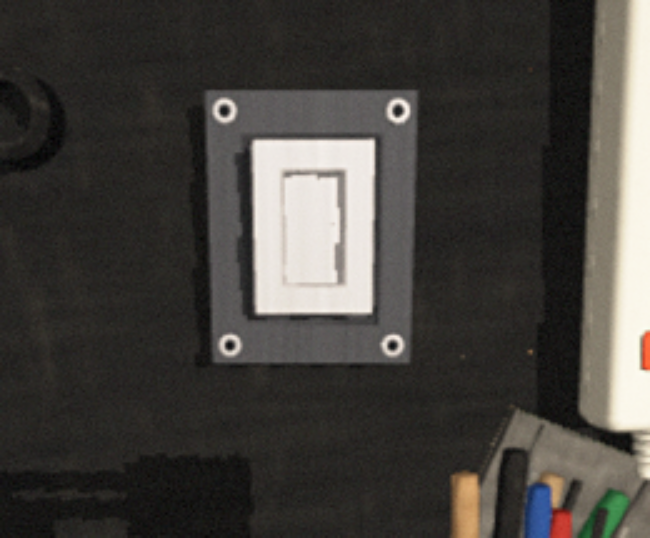

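The die is seated: top at 29.6 mm, flat within 0.2°, yaw 176°, recess centred at (0.472, 0.121). Next I'll move to view the punch.

```bash
python3 -c "
from h import *
rel([.64,.39,.21],176)"; python3 -m creep '[{"wx":0,"wy":0,"wz":0,"tx":0,"ty":20,"tz":-30,"gripper":1},{"wx":0,"wy":0,"wz":0,"tx":-15,"ty":55,"tz":-45,"gripper":1},{"wx":0,"wy":0,"wz":0,"tx":-25,"ty":93,"tz":-54,"gripper":1},{"wx":0,"wy":0,"wz":0,"tx":-35,"ty":131,"tz":-54,"gripper":1},{"wx":0,"wy":0,"wz":0,"tx":-45,"ty":170,"tz":-54,"gripper":1}]'; python3 -c "
from h import *
st();rel([.64,.39,.21],176)"
```

```text
tx -69.6 ty 279.9 tz -54.3 wz -0.1
time_s: 12.78
tool_pos: [0.6098, 0.2828, 0.2113]
tool_rot: [-180.0, 0.1, 175.8]
force: [0.9, 0.5, 0.1]
grip_width: 0.0876
grasp_force: 0.0
12.78 pos [0.6098 0.2828 0.2113] rot [-1.7996e+02  6.0000e-02  1.7582e+02] q [  7.  29. -49.  79.  22.  82.  44.] F [0.9 0.5 0.1] w 0.0876 0.0
tx -22.3 ty 109.1 tz 1.3 wz -0.2
```

```bash
python3 -m creep '[{"wx":0,"wy":0,"wz":0,"tx":-8,"ty":38,"tz":0,"gripper":1},{"wx":0,"wy":0,"wz":0,"tx":-16,"ty":76,"tz":0,"gripper":1},{"wx":0,"wy":0,"wz":0,"tx":-22,"ty":109,"tz":0,"gripper":1},{"wx":0,"wy":0,"wz":0,"tx":-22,"ty":109,"tz":0,"gripper":1},{"wx":0,"wy":0,"wz":0,"tx":-22,"ty":109,"tz":0,"gripper":1}]'; python3 - <<'E'
from h import *
st()
p,d,W=wrist("w7");np.savez("w7.npz",p=p,d=d,W=W);st()
def comp(lo,hi):
    m=(abs(W[...,0]-.575)<.06)&(abs(W[...,1]-.393)<.06)&(W[...,2]>lo)&(W[...,2]<hi)
    k=cv2.connectedComponentsWithStats(m.astype(np.uint8));l=1+np.argmax(k[2][1:,4]);m=k[1]==l;q=W[m][:,:2].astype(np.float32)
    print(m.sum(),cv2.minAreaRect(q),np.median(W[m][:,2]))
comp(.014,.024);comp(.058,.075)
cv2.imwrite("pics/w7c.png",cv2.resize(p[0:240,60:452],None,fx=2,fy=2)[:,:,::-1])
E
```

```text
time_s: 13.2
tool_pos: [0.6367, 0.3922, 0.2092]
tool_rot: [180.0, -0.2, 176.2]
force: [-0.0, -0.3, -0.0]
grip_width: 0.0871
grasp_force: 0.0
13.2 pos [0.6367 0.3922 0.2092] rot [179.99  -0.18 176.2 ] q [ -6.  38. -47.  66.  27.  86.  38.] F [-0.  -0.3 -0. ] w 0.0871 0.0
13.25 pos [0.638  0.3897 0.2098] rot [-1.7993e+02 -9.0000e-02  1.7602e+02] q [ -6.  38. -47.  66.  27.  86.  38.] F [ 0.1 -0.3  0.5] w 0.0872 0.0
970 ((0.5761252641677856, 0.39089828729629517), (0.029896676540374756, 0.04586217552423477), 68.86656951904297) 0.019173777361530378
311 ((0.5761038064956665, 0.39087456464767456), (0.015806853771209717, 0.0158429853618145), 67.48361206054688) 0.0655043443563223
```

View pics/w7c.png

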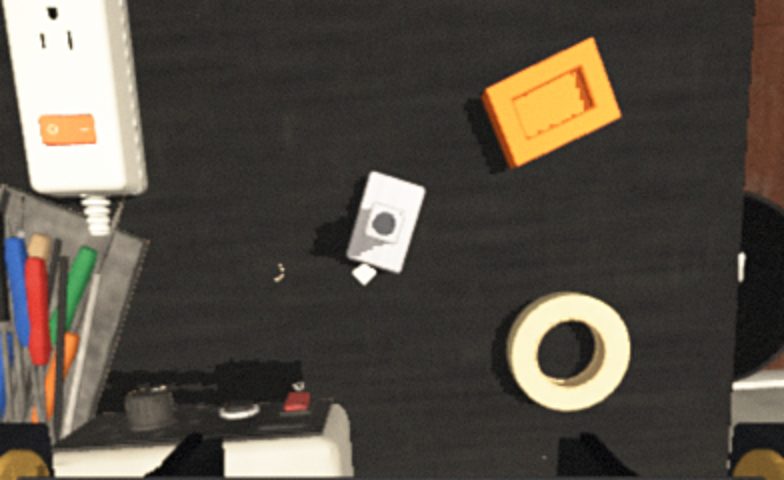

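The punch is at px (252,111) in the full picture. It stands upright at about (0.576, 0.391), yaw about 158.5°, with the orange decoy further off. I'll move above it and recheck once the arm has settled.

```bash
python3 -c "
from h import *
rel([.576,.391,.17],158.5)"; python3 -m creep '[{"wx":0,"wy":0,"wz":6,"tx":20,"ty":2,"tz":0,"gripper":0.5},{"wx":0,"wy":0,"wz":12,"tx":42,"ty":4,"tz":10,"gripper":0.5},{"wx":0,"wy":0,"wz":17.5,"tx":61,"ty":5,"tz":25,"gripper":0.5},{"wx":0,"wy":0,"wz":17.5,"tx":61,"ty":5,"tz":40,"gripper":0.5},{"wx":0,"wy":0,"wz":17.5,"tx":61,"ty":5,"tz":40,"gripper":0.5}]';python3 -m creep '[{"wx":0,"wy":0,"wz":0,"tx":0,"ty":0,"tz":0,"gripper":0.5},{"wx":0,"wy":0,"wz":0,"tx":0,"ty":0,"tz":0,"gripper":0.5},{"wx":0,"wy":0,"wz":0,"tx":0,"ty":0,"tz":0,"gripper":0.5},{"wx":0,"wy":0,"wz":0,"tx":0,"ty":0,"tz":0,"gripper":0.5},{"wx":0,"wy":0,"wz":0,"tx":0,"ty":0,"tz":0,"gripper":0.5}]'; cat > pl.py <<'E'
from h import *
st()
p,d,W=wrist("w8");st()
def comp(lo,hi):
    m=(abs(W[...,0]-.575)<.06)&(abs(W[...,1]-.393)<.06)&(W[...,2]>lo)&(W[...,2]<hi)
    k=cv2.connectedComponentsWithStats(m.astype(np.uint8));l=1+np.argmax(k[2][1:,4]);m=k[1]==l;q=W[m][:,:2].astype(np.float32)
    print(m.sum(),cv2.minAreaRect(q),np.median(W[m][:,2]),np.nonzero(m)[0].max())
comp(.014,.024);comp(.058,.075)
E
python3 pl.py
```

```text
tx 61.9 ty -3.0 tz 39.8 wz 17.5
time_s: 13.67
tool_pos: [0.5772, 0.395, 0.1683]
tool_rot: [-179.7, -0.0, 158.4]
force: [0.3, -1.2, -1.3]
grip_width: 0.0669
grasp_force: 0.0
time_s: 14.08
tool_pos: [0.5795, 0.3982, 0.1713]
tool_rot: [180.0, 0.0, 158.3]
force: [-0.1, -0.2, 1.1]
grip_width: 0.0652
grasp_force: 0.0
14.08 pos [0.5795 0.3982 0.1713] rot [1.7995e+02 2.0000e-02 1.5833e+02] q [ -6.  33. -45.  77.  23.  79.  17.] F [-0.1 -0.2  1.1] w 0.0652 0.0
14.13 pos [0.5794 0.3983 0.1711] rot [1.7997e+02 1.0000e-02 1.5834e+02] q [ -6.  33. -45.  77.  23.  79.  17.] F [ 0.1 -0.2  0.6] w 0.0653 0.0
935 ((0.5743356347084045, 0.39364445209503174), (0.02998245693743229, 0.0461244210600853), 69.27627563476562) 0.018549666723481156 195
370 ((0.574199914932251, 0.3936610519886017), (0.015929603949189186, 0.016052473336458206), 68.81195831298828) 0.06481527012223169 192
```

```bash
python3 -c "
from h import *
rel([.5743,.3937,.085],159.2)"
```

```text
tx 3.0 ty -6.1 tz 86.1 wz -0.9
```

```bash
python3 -m creep '[{"wx":0,"wy":0,"wz":-0.9,"tx":2,"ty":-4,"tz":30,"gripper":0.5},{"wx":0,"wy":0,"wz":-0.9,"tx":3,"ty":-6,"tz":60,"gripper":0.5},{"wx":0,"wy":0,"wz":-0.9,"tx":3,"ty":-6,"tz":82,"gripper":0.5},{"wx":0,"wy":0,"wz":-0.9,"tx":3,"ty":-6,"tz":86,"gripper":0.5},{"wx":0,"wy":0,"wz":-0.9,"tx":3,"ty":-6,"tz":86,"gripper":0.5}]';python3 -m creep '[{"wx":0,"wy":0,"wz":0,"tx":0,"ty":0,"tz":0,"gripper":0.5},{"wx":0,"wy":0,"wz":0,"tx":0,"ty":0,"tz":0,"gripper":0.5},{"wx":0,"wy":0,"wz":0,"tx":0,"ty":0,"tz":0,"gripper":0.5},{"wx":0,"wy":0,"wz":0,"tx":0,"ty":0,"tz":0,"gripper":0.5},{"wx":0,"wy":0,"wz":0,"tx":0,"ty":0,"tz":0,"gripper":0.5}]'; python3 pl.py; python3 -c "
from h import *
rel([.5743,.3937,.026],159.2)"
```

```text
time_s: 14.55
tool_pos: [0.5731, 0.3929, 0.0829]
tool_rot: [-179.8, -0.1, 159.3]
force: [-0.6, -0.1, 0.5]
grip_width: 0.0652
grasp_force: 0.0
time_s: 14.97
tool_pos: [0.5743, 0.3942, 0.0857]
tool_rot: [179.9, 0.1, 159.3]
force: [0.2, 0.5, -0.8]
grip_width: 0.0653
grasp_force: 0.0
14.97 pos [0.5743 0.3942 0.0857] rot [1.7994e+02 6.0000e-02 1.5927e+02] q [ -6.  36. -44.  83.  26.  71.  16.] F [ 0.2  0.5 -0.8] w 0.0653 0.0
15.02 pos [0.5742 0.394  0.0854] rot [1.7996e+02 4.0000e-02 1.5926e+02] q [ -6.  36. -44.  83.  26.  71.  16.] F [ 1.  -0.5  0.4] w 0.0653 0.0
1556 ((0.5742536783218384, 0.3934255540370941), (0.029829923063516617, 0.04606207460165024), 68.7914810180664) 0.018490481663624478 229
738 ((0.5743314623832703, 0.39337411522865295), (0.015582959167659283, 0.016240347176790237), 69.22998809814453) 0.06471343988730549 233
tx -0.2 ty -0.2 tz 59.4 wz 0.1
```

```bash
python3 -m creep '[{"wx":0,"wy":0,"wz":0,"tx":0,"ty":-0.3,"tz":18,"gripper":0.5},{"wx":0,"wy":0,"wz":0,"tx":0,"ty":-0.3,"tz":36,"gripper":0.5},{"wx":0,"wy":0,"wz":0,"tx":0,"ty":-0.3,"tz":50,"gripper":0.5},{"wx":0,"wy":0,"wz":0,"tx":0,"ty":-0.3,"tz":57,"gripper":0.5},{"wx":0,"wy":0,"wz":0,"tx":0,"ty":-0.3,"tz":59,"gripper":0.3}]' 20;python3 -m creep '[{"wx":0,"wy":0,"wz":0,"tx":0,"ty":0,"tz":0,"gripper":0},{"wx":0,"wy":0,"wz":0,"tx":0,"ty":0,"tz":0,"gripper":-0.2},{"wx":0,"wy":0,"wz":0,"tx":0,"ty":0,"tz":0,"gripper":-0.3},{"wx":0,"wy":0,"wz":0,"tx":0,"ty":0,"tz":0,"gripper":-0.4},{"wx":0,"wy":0,"wz":0,"tx":0,"ty":0,"tz":0,"gripper":-0.4}]' 20; python3 -c "
from h import *
st()
rel([.5743,.3935,.026],159.2)"
```

```text
time_s: 15.43
tool_pos: [0.573, 0.3927, 0.0238]
tool_rot: [-179.9, -0.1, 159.3]
force: [0.5, -0.8, -0.2]
grip_width: 0.0629
grasp_force: 0.0
time_s: 15.85
tool_pos: [0.5742, 0.3938, 0.0265]
tool_rot: [179.9, 0.0, 159.3]
force: [0.5, -0.2, 0.5]
grip_width: 0.0334
grasp_force: 0.0
15.85 pos [0.5742 0.3938 0.0265] rot [1.7995e+02 5.0000e-02 1.5926e+02] q [ -7.  39. -42.  86.  28.  66.  15.] F [ 0.5 -0.2  0.5] w 0.0334 0.0
tx -0.2 ty -0.2 tz 0.5 wz 0.1
```

```bash
python3 -m creep '[{"wx":0,"wy":0,"wz":0,"tx":0,"ty":0,"tz":0,"gripper":-0.5},{"wx":0,"wy":0,"wz":0,"tx":0,"ty":0,"tz":0,"gripper":-0.6},{"wx":0,"wy":0,"wz":0,"tx":0,"ty":0,"tz":0,"gripper":-0.7},{"wx":0,"wy":0,"wz":0,"tx":0,"ty":0,"tz":0,"gripper":-1},{"wx":0,"wy":0,"wz":0,"tx":0,"ty":0,"tz":0,"gripper":-1}]' 40;python3 -m creep '[{"wx":0,"wy":0,"wz":0,"tx":0,"ty":0,"tz":0,"gripper":-1},{"wx":0,"wy":0,"wz":0,"tx":0,"ty":0,"tz":0,"gripper":-1},{"wx":0,"wy":0,"wz":0,"tx":0,"ty":0,"tz":0,"gripper":-1}]' 40; python3 -c "
from h import *
st()"
```

```text
time_s: 16.27
tool_pos: [0.5739, 0.3934, 0.0257]
tool_rot: [-180.0, 0.0, 159.3]
force: [-0.2, 0.8, 0.7]
grip_width: 0.0159
grasp_force: 40.0
time_s: 16.52
tool_pos: [0.5739, 0.3935, 0.0257]
tool_rot: [180.0, 0.0, 159.3]
force: [-0.1, -0.3, 1.9]
grip_width: 0.0158
grasp_force: 40.0
16.52 pos [0.5739 0.3935 0.0257] rot [1.8000e+02 1.0000e-02 1.5926e+02] q [ -7.  39. -42.  86.  28.  66.  15.] F [-0.1 -0.3  1.9] w 0.0158 40.0
```

```bash
python3 -m creep '[{"wx":0,"wy":0,"wz":0,"tx":0,"ty":0,"tz":-10,"gripper":-1},{"wx":0,"wy":0,"wz":0,"tx":0,"ty":0,"tz":-35,"gripper":-1},{"wx":0,"wy":0,"wz":0,"tx":0,"ty":0,"tz":-75,"gripper":-1},{"wx":0,"wy":0,"wz":0,"tx":0,"ty":0,"tz":-115,"gripper":-1},{"wx":0,"wy":0,"wz":0,"tx":0,"ty":0,"tz":-150,"gripper":-1}]' 40;python3 -m creep '[{"wx":0,"wy":0,"wz":0,"tx":0,"ty":0,"tz":0,"gripper":-1},{"wx":0,"wy":0,"wz":0,"tx":0,"ty":0,"tz":0,"gripper":-1},{"wx":0,"wy":0,"wz":0,"tx":0,"ty":0,"tz":0,"gripper":-1}]' 40; python3 - <<'E'
from h import *
st()
p,d,_=wrist("w9")
i=optics.camera_info("wrist");f=192/np.tan(np.radians(i["fovy"]/2));v,u=np.mgrid[:384,:512]
T=i["tool_from_camera"];P=np.stack([(u-i["cx"])/f*d,(v-i["cy"])/f*d,d],-1)@T[:3,:3].T+T[:3,3]
m=(d>0)&(abs(P[...,2]-.007)<.004)&(abs(P[...,1])<.04)&(abs(P[...,0])<.05)
k=cv2.connectedComponentsWithStats(m.astype(np.uint8));l=1+np.argmax(k[2][1:,4]);m=k[1]==l;vv=np.nonzero(m)
print(m.sum(),np.round(np.percentile(P[m],[0,1,50,99,100],axis=0),4),vv[0].min(),vv[0].max())
for r in range(vv[0].min(),vv[0].max(),6):
    c=np.nonzero(m[r])[0];print(r,c.min(),c.max(),np.round(P[r,c.min()],4),np.round(P[r,c.max()],4))
rel([.4721,.1212,.175],176)
E
```

```text
time_s: 16.93
tool_pos: [0.5736, 0.3936, 0.1783]
tool_rot: [180.0, 0.0, 159.3]
force: [0.7, 0.4, -0.9]
grip_width: 0.0157
grasp_force: 40.0
time_s: 17.18
tool_pos: [0.5734, 0.393, 0.1751]
tool_rot: [-179.9, -0.0, 159.3]
force: [-0.5, 0.1, -2.6]
grip_width: 0.0155
grasp_force: 40.0
17.18 pos [0.5734 0.393  0.1751] rot [-1.7993e+02 -1.0000e-02  1.5927e+02] q [ -5.  32. -46.  78.  23.  79.  18.] F [-0.5  0.1 -2.6] w 0.0155 40.0
1695 [[ 0.0054 -0.0147  0.003 ]
 [ 0.0064 -0.0145  0.0038]
 [ 0.0148  0.      0.0069]
 [ 0.0223  0.0146  0.0105]
 [ 0.0227  0.0153  0.0109]] 188 221
188 231 278 [ 0.0224 -0.0129  0.0099] [0.0222 0.0125 0.0109]
194 228 283 [ 0.0196 -0.0144  0.008 ] [0.0196 0.015  0.0078]
200 228 283 [ 0.0163 -0.0145  0.0078] [0.016  0.0152 0.009 ]
206 228 282 [ 0.0129 -0.0146  0.0078] [0.0133 0.0145 0.0064]
212 228 282 [ 0.0093 -0.0147  0.0086] [0.0097 0.0146 0.0073]
218 231 280 [ 0.0063 -0.013   0.0071] [0.0063 0.0136 0.0074]
tx -1.5 ty -289.5 tz -1.0 wz -16.7
```

```bash
python3 -m creep '[{"wx":0,"wy":0,"wz":-2,"tx":0,"ty":-25,"tz":0,"gripper":-1},{"wx":0,"wy":0,"wz":-6,"tx":0,"ty":-60,"tz":0,"gripper":-1},{"wx":0,"wy":0,"wz":-10,"tx":-1,"ty":-97,"tz":0,"gripper":-1},{"wx":0,"wy":0,"wz":-13,"tx":-1,"ty":-134,"tz":0,"gripper":-1},{"wx":0,"wy":0,"wz":-16.7,"tx":-1.5,"ty":-170,"tz":0,"gripper":-1}]' 40;python3 -c "
from h import *
st()
rel([.4725,.1212,.175],176)"
```

```text
time_s: 17.65
tool_pos: [0.513, 0.2315, 0.1731]
tool_rot: [-179.9, -0.3, 176.1]
force: [0.7, -0.2, -1.2]
grip_width: 0.0157
grasp_force: 40.0
17.65 pos [0.513  0.2315 0.1731] rot [-179.9    -0.25  176.12] q [ 18.  16. -53.  98.  14.  73.  49.] F [ 0.7 -0.2 -1.2] w 0.0157 40.0
tx 32.9 ty -112.8 tz -1.9 wz 0.1
```

```bash
python3 -m creep '[{"wx":0,"wy":0,"wz":0,"tx":10,"ty":-35,"tz":0,"gripper":-1},{"wx":0,"wy":0,"wz":0,"tx":20,"ty":-70,"tz":0,"gripper":-1},{"wx":0,"wy":0,"wz":0,"tx":29,"ty":-98,"tz":0,"gripper":-1},{"wx":0,"wy":0,"wz":0,"tx":33,"ty":-113,"tz":0,"gripper":-1},{"wx":0,"wy":0,"wz":0,"tx":33,"ty":-113,"tz":0,"gripper":-1}]' 40;python3 -m creep '[{"wx":0,"wy":0,"wz":0,"tx":0,"ty":0,"tz":0,"gripper":-1},{"wx":0,"wy":0,"wz":0,"tx":0,"ty":0,"tz":25,"gripper":-1},{"wx":0,"wy":0,"wz":0,"tx":0,"ty":0,"tz":50,"gripper":-1},{"wx":0,"wy":0,"wz":0,"tx":0,"ty":0,"tz":65,"gripper":-1},{"wx":0,"wy":0,"wz":0,"tx":0,"ty":0,"tz":70,"gripper":-1}]' 40;python3 -m creep '[{"wx":0,"wy":0,"wz":0,"tx":0,"ty":0,"tz":0,"gripper":-1},{"wx":0,"wy":0,"wz":0,"tx":0,"ty":0,"tz":0,"gripper":-1},{"wx":0,"wy":0,"wz":0,"tx":0,"ty":0,"tz":0,"gripper":-1},{"wx":0,"wy":0,"wz":0,"tx":0,"ty":0,"tz":0,"gripper":-1},{"wx":0,"wy":0,"wz":0,"tx":0,"ty":0,"tz":0,"gripper":-1}]' 40;python3 - <<'E'
from h import *
st()
p,d,W=wrist("w10");st()
def comp(lo,hi):
    m=(abs(W[...,0]-.46)<.06)&(abs(W[...,1]-.121)<.05)&(W[...,2]>lo)&(W[...,2]<hi)
    k=cv2.connectedComponentsWithStats(m.astype(np.uint8));l=1+np.argmax(k[2][1:,4]);m=k[1]==l;o=get_obs()
    Q=Ro.from_euler("xyz",o["tool_rot"],degrees=True).inv().apply(W[m]-o["tool_pos"]);
    print(m.sum(),np.round(np.percentile(Q,[.5,50,99.5],axis=0),4).tolist(),"z",np.median(W[m][:,2]))
comp(.012,.021);comp(.026,.034)
rel([.4725,.1212,.065],176)
E
```

```text
time_s: 18.07
tool_pos: [0.4723, 0.118, 0.1737]
tool_rot: [-179.7, -0.2, 175.6]
force: [0.1, -0.4, -2.6]
grip_width: 0.0156
grasp_force: 40.0
time_s: 18.48
tool_pos: [0.4718, 0.1248, 0.1025]
tool_rot: [180.0, -0.3, 176.1]
force: [-1.1, -1.1, -1.5]
grip_width: 0.0159
grasp_force: 40.0
time_s: 18.9
tool_pos: [0.4749, 0.1238, 0.1066]
tool_rot: [180.0, 0.1, 176.0]
force: [0.6, 0.4, -0.8]
grip_width: 0.016
grasp_force: 40.0
18.9 pos [0.4749 0.1238 0.1066] rot [1.8000e+02 1.0000e-01 1.7596e+02] q [ 31.   9. -52. 112.   8.  63.  62.] F [ 0.6  0.4 -0.8] w 0.016 40.0
18.95 pos [0.4747 0.1236 0.1064] rot [-1.8000e+02  8.0000e-02  1.7596e+02] q [ 31.   9. -52. 112.   8.  63.  62.] F [-0.6  0.3 -1.6] w 0.0158 40.0
4434 [[-0.0331, -0.0394, 0.0882], [0.0276, -0.0072, 0.0902], [0.0482, 0.0323, 0.0933]] z 0.016180427674460887
1298 [[-0.0126, -0.0227, 0.0756], [0.0223, -0.0047, 0.0772], [0.031, 0.0168, 0.0795]] z 0.029219688814617416
tx 2.1 ty -2.6 tz 41.4 wz -0.0
```

View pics/w10.png

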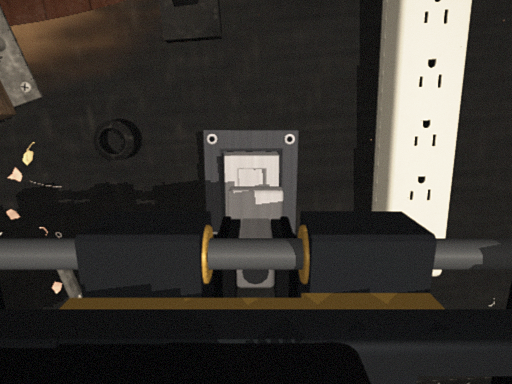

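```bash
python3 -m creep '[{"wx":0,"wy":0,"wz":0,"tx":1.3,"ty":-1.5,"tz":8,"gripper":-1},{"wx":0,"wy":0,"wz":0,"tx":2.7,"ty":-2.8,"tz":17,"gripper":-1},{"wx":0,"wy":0,"wz":0,"tx":2.7,"ty":-2.8,"tz":25,"gripper":-1},{"wx":0,"wy":0,"wz":0,"tx":2.7,"ty":-2.8,"tz":31,"gripper":-1},{"wx":0,"wy":0,"wz":0,"tx":2.7,"ty":-2.8,"tz":31,"gripper":-1}]' 40;python3 -m creep '[{"wx":0,"wy":0,"wz":0,"tx":0,"ty":0,"tz":0,"gripper":-1},{"wx":0,"wy":0,"wz":0,"tx":0,"ty":0,"tz":0,"gripper":-1},{"wx":0,"wy":0,"wz":0,"tx":0,"ty":0,"tz":0,"gripper":-1},{"wx":0,"wy":0,"wz":0,"tx":0,"ty":0,"tz":0,"gripper":-1},{"wx":0,"wy":0,"wz":0,"tx":0,"ty":0,"tz":0,"gripper":-1}]' 40;cat > fin.py <<'E'
from h import *
st()
p,d,W=wrist("w11");st();cv2.imwrite("pics/w11c.png",cv2.resize(p[110:300,170:340],None,fx=3,fy=3)[:,:,::-1])
def comp(lo,hi):
    m=(abs(W[...,0]-.46)<.06)&(abs(W[...,1]-.121)<.05)&(W[...,2]>lo)&(W[...,2]<hi)
    k=cv2.connectedComponentsWithStats(m.astype(np.uint8));l=1+np.argmax(k[2][1:,4]);m=k[1]==l;o=get_obs()
    Q=Ro.from_euler("xyz",o["tool_rot"],degrees=True).inv().apply(W[m]-o["tool_pos"]);
    print(m.sum(),np.round(np.percentile(Q,[.5,50,99.5],axis=0),4).tolist(),"z",np.median(W[m][:,2]))
comp(.012,.021);comp(.026,.033);z=get_obs()["tool_pos"][2];comp(z-.011,z-.003)
rel([.4725,.1212,.0597],176)
E
python3 fin.py
```

```text
time_s: 19.37
tool_pos: [0.4698, 0.1206, 0.0727]
tool_rot: [-180.0, -0.2, 176.0]
force: [-0.1, -0.3, -1.9]
grip_width: 0.0154
grasp_force: 40.0
time_s: 19.78
tool_pos: [0.4716, 0.121, 0.075]
tool_rot: [-180.0, 0.0, 176.0]
force: [-0.4, -0.5, -2.1]
grip_width: 0.0157
grasp_force: 40.0
19.78 pos [0.4716 0.121  0.075 ] rot [-1.8000e+02  4.0000e-02  1.7597e+02] q [ 30.  11. -51. 114.  10.  59.  60.] F [-0.4 -0.5 -2.1] w 0.0157 40.0
19.83 pos [0.4715 0.121  0.0749] rot [-1.7999e+02  3.0000e-02  1.7597e+02] q [ 30.  11. -51. 114.  10.  59.  60.] F [ 0.4  0.1 -2.1] w 0.0159 40.0
4998 [[-0.0218, -0.0364, 0.0566], [0.0295, -0.001, 0.0586], [0.0451, 0.0352, 0.0621]] z 0.016309344466182506
1247 [[-0.0039, -0.0197, 0.044], [0.0217, 0.001, 0.0456], [0.0278, 0.0201, 0.0487]] z 0.02935408952236728
1687 [[0.0063, -0.0149, 0.0034], [0.0148, -0.0003, 0.0068], [0.0225, 0.0148, 0.0106]] z 0.0680904071370645
tx -1.0 ty 0.3 tz 15.2 wz -0.0
```

```bash
python3 -m creep '[{"wx":0,"wy":0,"wz":0,"tx":-0.1,"ty":0,"tz":2.5,"gripper":-1},{"wx":0,"wy":0,"wz":0,"tx":-0.2,"ty":0,"tz":5,"gripper":-1},{"wx":0,"wy":0,"wz":0,"tx":-0.4,"ty":0,"tz":7.5,"gripper":-1},{"wx":0,"wy":0,"wz":0,"tx":-0.4,"ty":0,"tz":9.5,"gripper":-1},{"wx":0,"wy":0,"wz":0,"tx":-0.4,"ty":0,"tz":11,"gripper":-1}]' 40;python3 -m creep '[{"wx":0,"wy":0,"wz":0,"tx":0,"ty":0,"tz":1,"gripper":-1},{"wx":0,"wy":0,"wz":0,"tx":0,"ty":0,"tz":2,"gripper":-1},{"wx":0,"wy":0,"wz":0,"tx":0,"ty":0,"tz":3,"gripper":-1},{"wx":0,"wy":0,"wz":0,"tx":0,"ty":0,"tz":3,"gripper":-1},{"wx":0,"wy":0,"wz":0,"tx":0,"ty":0,"tz":3,"gripper":-1}]' 40;python3 -m creep '[{"wx":0,"wy":0,"wz":0,"tx":0,"ty":0,"tz":0,"gripper":-1},{"wx":0,"wy":0,"wz":0,"tx":0,"ty":0,"tz":0,"gripper":-1},{"wx":0,"wy":0,"wz":0,"tx":0,"ty":0,"tz":0,"gripper":-1},{"wx":0,"wy":0,"wz":0,"tx":0,"ty":0,"tz":0,"gripper":-1},{"wx":0,"wy":0,"wz":0,"tx":0,"ty":0,"tz":0,"gripper":-1}]' 40;python3 fin.py
```

```text
time_s: 20.25
tool_pos: [0.4715, 0.1208, 0.0632]
tool_rot: [-180.0, -0.0, 176.0]
force: [0.4, -0.1, -2.1]
grip_width: 0.0158
grasp_force: 40.0
time_s: 20.67
tool_pos: [0.4717, 0.1209, 0.0606]
tool_rot: [-180.0, -0.0, 176.0]
force: [-0.8, -0.0, -1.8]
grip_width: 0.0155
grasp_force: 40.0
time_s: 21.08
tool_pos: [0.4717, 0.1209, 0.0607]
tool_rot: [-180.0, 0.0, 176.0]
force: [-0.1, -0.0, -1.8]
grip_width: 0.0157
grasp_force: 40.0
21.08 pos [0.4717 0.1209 0.0607] rot [-1.8000e+02  1.0000e-02  1.7597e+02] q [ 29.  13. -51. 115.  11.  58.  59.] F [-0.1 -0.  -1.8] w 0.0157 40.0
21.13 pos [0.4717 0.1209 0.0607] rot [-179.99    0.    175.97] q [ 29.  13. -51. 115.  11.  58.  59.] F [-0.3  0.9 -0.8] w 0.0156 40.0
5408 [[-0.0162, -0.0363, 0.0424], [0.0308, -0.0009, 0.0443], [0.0453, 0.0352, 0.0479]] z 0.016348924315161256
1347 [[0.0, -0.0197, 0.0296], [0.0222, 0.0009, 0.0313], [0.0279, 0.0201, 0.0345]] z 0.029392234087693973
1686 [[0.0062, -0.0149, 0.0039], [0.0148, -0.0003, 0.0068], [0.0224, 0.0148, 0.0107]] z 0.053891424628479706
tx -0.8 ty 0.4 tz 1.0 wz -0.0
```

View pics/w11c.png

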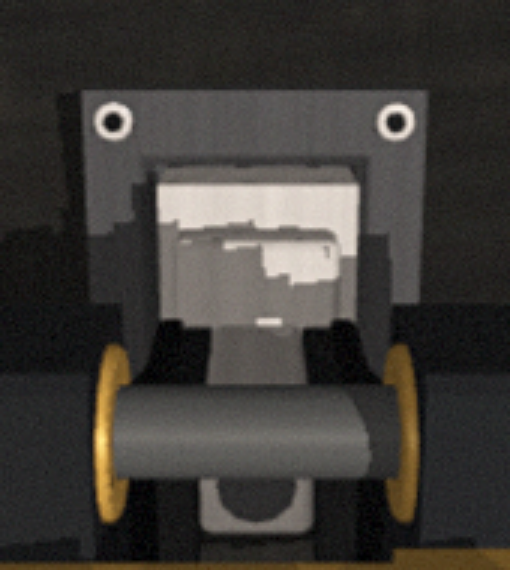

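The picture shows the punch body over the die at px (258,270), parallel and centred within the die edges (columns 158–358). The gap reads 6 mm, so I'll lower it 1 mm and hand in.

```bash
python3 -m creep '[{"wx":0,"wy":0,"wz":0,"tx":-0.2,"ty":0,"tz":0.5,"gripper":-1},{"wx":0,"wy":0,"wz":0,"tx":-0.2,"ty":0,"tz":1,"gripper":-1},{"wx":0,"wy":0,"wz":0,"tx":-0.2,"ty":0,"tz":1,"gripper":-1},{"wx":0,"wy":0,"wz":0,"tx":-0.2,"ty":0,"tz":1,"gripper":-1},{"wx":0,"wy":0,"wz":0,"tx":-0.2,"ty":0,"tz":1,"gripper":-1}]' 40;python3 -c "
from h import *
st();print(env.sign_off())"
```

```text
time_s: 21.55
tool_pos: [0.4719, 0.1209, 0.0596]
tool_rot: [-180.0, -0.0, 176.0]
force: [-0.9, -1.2, -1.4]
grip_width: 0.0157
grasp_force: 40.0
21.55 pos [0.4719 0.1209 0.0596] rot [-180.     -0.    175.97] q [ 29.  13. -51. 115.  12.  57.  59.] F [-0.9 -1.2 -1.4] w 0.0157 40.0
the job is handed in; nothing more can be done
None
```

The job is handed in at 21.6 s: the die block is seated flat and square in the holder and released, and the punch is held upright about 5 mm above it, centred over the recess and turned to match, to within about 0.5 mm by the wrist camera.

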